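Fetch a spice jar from the carousel and stand it on the scale

TASK

Turn the spice carousel until the green-capped jar's bay is over the yellow pointer on the foot and let it come to rest there, then take the green-capped jar out from under the drum and set it down upright near the middle of the scale's pan; do not drop it. Leave the other four jars standing in the carousel and the sauce bottle, mug, tin and cheese where they are, and let go of everything at the end.

Things in the scene. Friction and masses are not known exactly. Their poses are not given: they have to be found in the camera images.
- carousel_axis (a point): Point on the vertical turning axis of the round wooden spice carousel, at the upper face of its tray, 32 mm above the counter. The tray is 250 mm across, on a fixed dark steel foot. Five jars stand on it, centres 95 mm from the axis, 72 deg apart, in bays parted by radial dividers 18 mm high and 4 mm thick that reach out to 120 mm from the axis; there is no lip on the rim.
- drum (a point): Point on the carousel axis at the centre of the flat top of the wooden drum above the jars. The drum is 170 mm across and 50 mm high, from 157 to 207 mm above the counter (underside 125 mm above the tray), on a column 56 mm across, and turns with the tray. It overhangs the jars: a tool pointing straight down cannot get at them; one leaning back towards the robot can.
- carousel (a joint): Turn of the carousel about its vertical axis, rad, counter-clockwise from above, 0 as it stood at the start (so it does not tell which bay is where). It turns either way without stops, drags like a stiff bearing (about 0.1 to 0.2 N m), and stays where it is left. Jerky or fast turning (over about 1 rad/s) can topple the loose jars.
- knob (a point): Middle of the upright round black turning knob on top of the drum: 16 mm diameter, 42 mm high, from 207 to 249 mm above the counter, 50 mm from the carousel axis; this point is half-way up (228 mm). It is fixed to the carousel and turns with it.
- serving_point (a point): Point on the carousel's tray level (32 mm above the counter), 95 mm from the axis, straight above the yellow pointer that sticks out of the fixed foot on the robot's side (pointer tip 180 mm from the axis, 12 mm high). The serving bay is here. It does not turn.
- green_jar_center (a point): Centre, half-way up, of the loose round jar with the green cap and green glass sides, 48 mm in diameter, 90 mm high (the cap is the top 18 mm, 47 mm across), about 0.16 kg. z is its long axis, upright at the start, base on the tray. It never starts at the pointer.
- red_jar_center (a point): Centre of the red-capped jar, same size, in another bay of the carousel. Stays in the carousel.
- yellow_jar_center (a point): Centre of the yellow-capped jar, same size, in another bay. Stays in the carousel.
- white_jar_center (a point): Centre of the white-capped jar, same size, in another bay. Stays in the carousel.
- blue_jar_center (a point): Centre of the blue-capped jar, same size, in another bay. Stays in the carousel.
- pan (a point): Centre of the upper face of the scale's flat aluminium pan, 70 mm above the counter. The pan is 190 mm (its x) by 210 mm (its y); the grey scale body below it is 230 by 240 mm, fixed and rigid. Nothing stands on the pan.
- sauce_bottle_center (a point): Centre of a loose amber sauce bottle, 56 mm diameter, 170 mm high. Leave it.
- mug_center (a point): Centre of a loose blue mug, 76 mm across, 85 mm high. Leave it.
- tin_center (a point): Centre of a loose flat tin with a red lid, 82 mm across, 32 mm high, on the counter. Leave it.
- cheese_center (a point): Centre of a round white cheese, 144 mm across, 65 mm high, loose on a fixed wooden board 18 mm high. Leave it.

How it is judged:
By the outcome, as a careful person would: the job done as asked, in the order asked, and still so for the second after the job is handed in, with the robot touching nothing.
It also fails if it takes over 64 s, if anything falls off the work surface, if the arm or the gripper's body presses on something with over 40 N, if the wrist force passes 120 N, or if a joint passes its speed limit or range.

ROBOT

A 7-joint arm with a two-finger parallel gripper is mounted at the origin on the work surface. World frame = base frame: x ahead of the robot, y to its left, z up, the work surface at z = 0. Lengths are in mm, angles in rad, forces in N, time in s.
With the tool pointing down it reaches from about 425 to 1025 mm from the base axis. Payload 9.4 kg.
Tool frame: the origin (TCP) lies on the centre line of the jaws, within the pads' length; the fingertips stand env.tips_ahead ahead of it and the grasp point (between the pads) lies 5 mm behind it (env.tips_ahead is the distance from the TCP to the fingertips, in mm); z points along the fingers, x is the direction in which the jaws open and shut, and the axes are right-handed (so a half turn about z gives the same grasp; the last joint's range is limited). The gripper opens to 93 mm and grips with 3 to 60 N. Pads are 15 mm wide; open, the fingers measure 128 mm over their backs; the gripper's body (75 mm by 188 mm) begins 65 mm behind the grasp point.
Start: joints at [-1.268, 0.599, -0.003, 1.599, 0.002, 0.943, -0.08], TCP at [268.787, 673.333, 232.618] pointing down, gripper open.
Joint ranges: [-2.57, 2.57], [-0.35, 1.97], [-1.29, 1.29], [0.11, 2.56], [-1.05, 4.19], [0.11, 1.86], [-2.63, 2.63]. Speed limits (rad/s): [2.22, 2.22, 3.01, 3.01, 3.14, 3.14, 3.14].

INTERFACE

Orientations are given as a rotation vector (axis times angle).
In Python, from cell import env gives the robot as it stands.
- The arm moves only by the tool drive_tool, never from a script. Its argument "rows" is one flat list of numbers, 7 for each row, row after row: the shift along the world's x, y, z in cm, then the turn, a rotation vector about the world's x, y, z in degrees, then the opening in per cent of the stroke, from 0 (shut) to 100 (fully open). A call has 1 to 10 rows; each row shifts and turns the commanded pose from where the row before left it; what a row does not reach is not made up. A row lasts 1/10 s, in which the tool goes at most 50 mm and 8.59 degrees, less where a joint would pass 70% of its speed; a pose out of reach is approached as far as the arm can. A call is refused whole if a number of a shift passes 5 or a number of a turn 8.59, either way. A call with a gripper value outside its range is refused whole. The fingers move at their own pace and stop on an object; "newtons" is the grip in N (left out, the last holds). Time passes only in rows, so rows that do not move let the fingers close. It gives the time, the measured TCP pose, the force and the opening at its end, in the units of the state.
- env.get_obs(): the state, without advancing time (a new reading comes with each control period).
- env.camera(name): name is "scene" or "top"; returns a dict with "img" (480x640x3 uint8, red, green, blue), "fx", "fy", "cx", "cy" (pixels), "dist_coeffs" ([k1, k2, p1, p2, k3] as OpenCV has them; the pictures are not rectified), "world_to_cam" (4x4, takes a point from world to camera coordinates). Camera axes: x right, y up, looking along -z (the intrinsics and any distortion apply to the point x, -y, -z); pixel columns grow to the right and rows downward; lengths in mm; the calibration is good to about 2 mm. A picture is of the moment at which its call begins. There is no depth.
- env.sign_off(): hands the job in, once; it reports no verdict.
The state is a dict: "time_s": time; "joint_positions": joint angles; "joint_velocities": joint speeds; "effort": joint torques, N m; "eef_pos": TCP position; "tcp_rot": TCP orientation; "force": force on the tool from outside, world axes, zero at the start; "moment": the same for the moment, N m; "finger_gap": opening from 0.0 (shut) to 1.0 (fully open).
Only numpy, scipy, OpenCV 4.12 (cv2) and the standard library are available. Lean on these libraries where they do the work, as an engineer would, in place of code of your own. Each camera call takes 0.05 s, during which the arm holds its last target.

## Working session

There is one attempt and no reset: what is moved stays moved. The work goes in short steps, Python scripts to look and compute and a tool call to move; the robot and the scene stay as the last step left them, time stands still between calls to the robot, and variables do not carry over. Pictures are saved under pics/ and viewed, and the job is handed in when it is done.

Besides the shell and the picture viewer there is one more tool, called after ">>>" as a command line: name --argument value ..., lists and objects as JSON in quotes. drive_tool: Moves the arm, as the interface text tells. Its arguments: {"type":"object","properties":{"rows":{"type":"array","items":{"type":"number"}},"newtons":{"type":"number"}},"required":["rows"]}

```bash
ls; mkdir -p pics; python3 - <<'E'
from cell import env
import cv2
print(env.get_obs(), env.tips_ahead)
for n in ("scene","top"):
    c=env.camera(n); cv2.imwrite(f"pics/{n}0.png",c["img"][:,:,::-1])
    print(n,{k:v for k,v in c.items() if k!="img"})
E
```

```text
pics
{'time_s': 0.0, 'joint_positions': array([-1.26772095,  0.6001569 , -0.00251984,  1.60014757,  0.00181964,
        0.94289457, -0.07981764]), 'joint_velocities': array([-0.00042534,  0.00050314,  0.00045946,  0.00017931, -0.00103972,
        0.00095387,  0.00033235]), 'effort': array([ 9.57095908e-04, -7.65039253e+01,  1.49756592e+00, -2.52368689e+01,
       -5.24449325e-02,  1.66767725e-02,  1.15121838e-04]), 'eef_pos': array([268.62290644, 672.88344261, 231.7310316 ]), 'tcp_rot': array([ 2.59991529e+00,  1.76167735e+00, -1.91920543e-03]), 'force': array([-0.3415091 ,  0.52235831,  0.23349006]), 'moment': array([ 0.05804242, -0.00417676,  0.00015868]), 'finger_gap': 0.9982615032218939} 14.0
scene {'fx': 533.9248217129846, 'fy': 533.9248217129846, 'cx': 318.19892657035723, 'cy': 235.8464423154862, 'dist_coeffs': array([-0.0649166,  0.       ,  0.       ,  0.       ,  0.       ]), 'world_to_cam': array([[ 3.54521125e-01,  9.34910667e-01,  1.60255171e-02,
        -1.61241726e+02],
       [-6.15658732e-01,  2.20491800e-01,  7.56536643e-01,
         2.24068165e+02],
       [ 7.03760682e-01, -2.78074471e-01,  6.53754917e-01,
        -2.02419583e+03],
       [ 0.00000000e+00,  0.00000000e+00,  0.00000000e+00,
         1.00000000e+00]])}
top {'fx': 469.28721268158455, 'fy': 469.28721268158455, 'cx': 312.94013932234117, 'cy': 237.42634298392582, 'dist_coeffs': array([-0.00723477,  0.        ,  0.        ,  0.        ,  0.        ]), 'world_to_cam': array([[ 2.70961362e-02, -9.99390852e-01,  2.19937220e-02,
        -6.17249686e+01],
       [ 9.81189241e-01,  3.07966742e-02,  1.90576071e-01,
        -5.79723234e+02],
       [-1.91137315e-01,  1.64161282e-02,  9.81426022e-01,
        -1.24000992e+03],
       [ 0.00000000e+00,  0.00000000e+00,  0.00000000e+00,
         1.00000000e+00]])}
```

View pics/scene0.png

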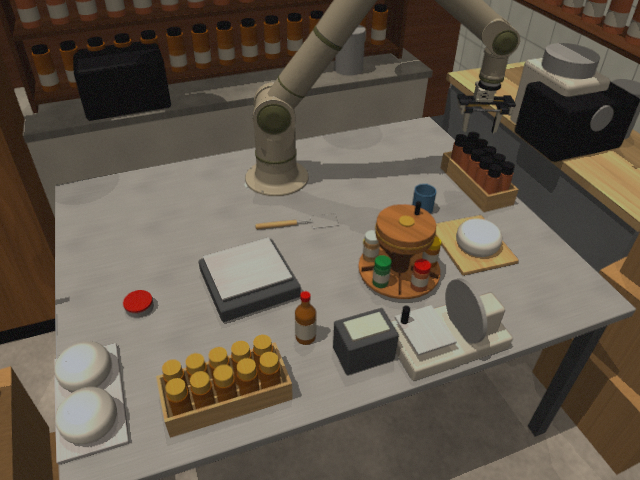

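View pics/top0.png

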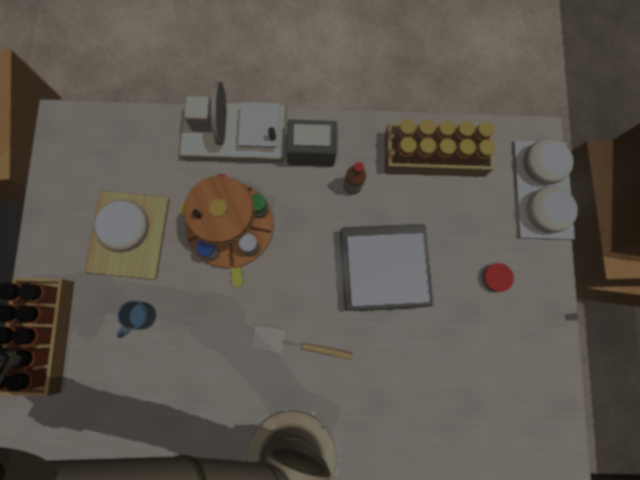

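The scene view shows the carousel near (400,250), with the green jar at (382,270) and the scale at (250,278). In the top view the drum is at (218,208), the knob at (197,214), the green jar at (260,205), the pointer at (237,277) and the pan at (388,268).

```bash
cat > h.py <<'E'
import numpy as np, cv2
from cell import env
def grab(n,fn=None):
    c=env.camera(n)
    c["bgr"]=np.ascontiguousarray(c["img"][:,:,::-1])
    c["hsv"]=cv2.cvtColor(c["bgr"],cv2.COLOR_BGR2HSV)
    if fn: cv2.imwrite(fn,c["bgr"])
    return c
def K(c): return np.array([[c["fx"],0,c["cx"]],[0,c["fy"],c["cy"]],[0,0,1.]])
def ray(c,px):
    u=cv2.undistortPoints(np.array(px,float).reshape(-1,1,2),K(c),c["dist_coeffs"]).reshape(-1,2)
    d=np.c_[u[:,0],-u[:,1],-np.ones(len(u))]
    M=c["world_to_cam"];R=M[:3,:3];t=M[:3,3]
    return -R.T@t, d@R
def onz(c,px,z):
    o,d=ray(c,px); return o+d*((z-o[2])/d[:,2])[:,None]
def proj(c,P):
    P=np.array(P,float).reshape(-1,3);M=c["world_to_cam"];q=P@M[:3,:3].T+M[:3,3]
    q=q*[1,-1,-1]
    return cv2.projectPoints(q,np.zeros(3),np.zeros(3),K(c),c["dist_coeffs"])[0].reshape(-1,2)
def tri(c1,p1,c2,p2):
    o1,d1=ray(c1,p1);o2,d2=ray(c2,p2);d1=d1[0];d2=d2[0]
    s=np.linalg.lstsq(np.c_[d1,-d2],o2-o1,rcond=None)[0]
    a=o1+s[0]*d1;b=o2+s[1]*d2
    return (a+b)/2,np.linalg.norm(a-b)
def blobs(c,lo,hi,roi,amin=15):
    x0,y0,x1,y1=roi
    m=cv2.inRange(c["hsv"],np.array(lo),np.array(hi)); k=np.zeros_like(m);k[y0:y1,x0:x1]=m[y0:y1,x0:x1]
    n,l,s,ce=cv2.connectedComponentsWithStats(k)
    return [(s[i,4],tuple(s[i,:4]),ce[i],l==i) for i in range(1,n) if s[i,4]>=amin]
E
python3 - <<'E'
from h import *
t=grab("top");s=grab("scene")
cv2.imwrite("pics/t_zoom.png",cv2.resize(t["bgr"][160:300,160:300],None,fx=4,fy=4,interpolation=cv2.INTER_CUBIC))
cv2.imwrite("pics/s_zoom.png",cv2.resize(s["bgr"][190:310,340:460],None,fx=5,fy=5,interpolation=cv2.INTER_CUBIC))
E
```

```text
(no output)
```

View pics/t_zoom.png

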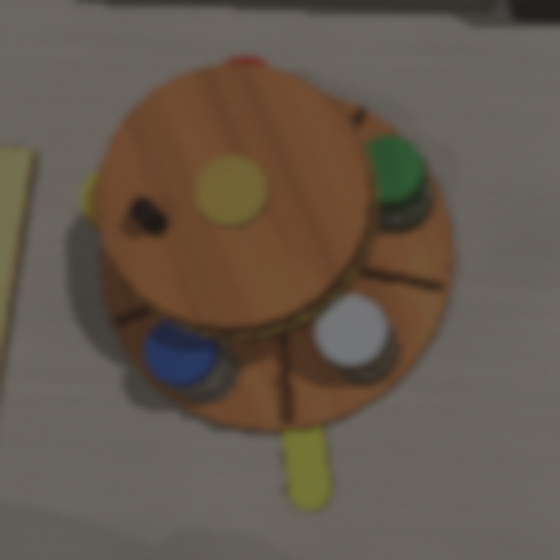

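View pics/s_zoom.png

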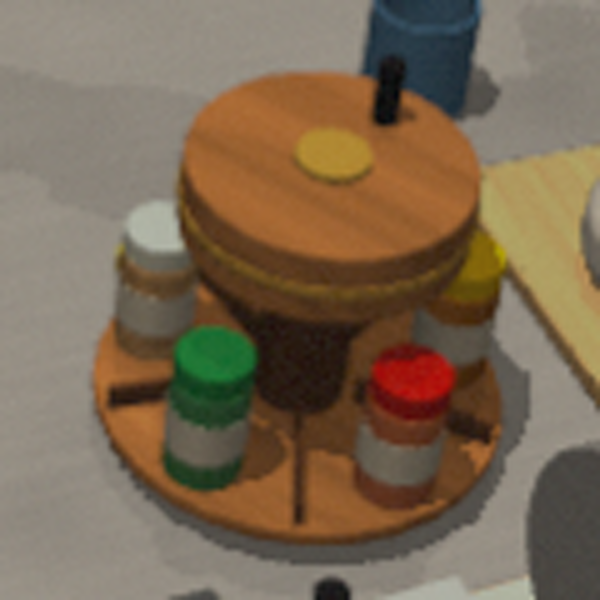

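Zoomed top view: the brass disc is at about (218,207), the knob at (197,214), and the green, white and blue caps are visible. Zoomed scene view: the green cap is at (383,262) and the knob at (418,208).

```bash
python3 - <<'E'
from h import *
np.set_printoptions(precision=1,suppress=True)
t=grab("top");s=grab("scene")
def show(n,b):
    for a in b: print(n,a[0],a[1],a[2])
bt=blobs(t,(20,100,60),(35,255,255),(160,160,300,300));show("t yel",bt)
bs=blobs(s,(18,100,60),(35,255,255),(340,190,460,310));show("s yel",bs)
show("t grn",blobs(t,(45,80,30),(85,255,255),(160,160,300,300)))
show("s grn",blobs(s,(45,80,30),(85,255,255),(340,190,460,310)))
show("t blue",blobs(t,(105,120,30),(130,255,255),(160,160,300,300)))
show("t blk",blobs(t,(0,0,0),(180,255,45),(185,195,212,225),5))
show("s blk",blobs(s,(0,0,0),(180,255,45),(408,195,425,220),5))
# pan
m=cv2.inRange(t["hsv"],np.array((0,0,110)),np.array((180,40,255)));k=np.zeros_like(m);k[220:315,335:435]=m[220:315,335:435]
c=max(cv2.findContours(k,0,2)[0],key=cv2.contourArea);r=cv2.minAreaRect(c);print(r);P=onz(t,cv2.boxPoints(r),70);print(P, P.mean(0),np.linalg.norm(P-np.roll(P,1,0),axis=1))
E
```

```text
t yel 20 (np.int32(251), np.int32(194), np.int32(4), np.int32(17)) [252.5 201.6]
t yel 226 (np.int32(209), np.int32(199), np.int32(18), np.int32(17)) [217.4 207.4]
t yel 25 (np.int32(181), np.int32(203), np.int32(4), np.int32(12)) [182.  208.2]
t yel 200 (np.int32(230), np.int32(266), np.int32(13), np.int32(21)) [236.2 276. ]
s yel 129 (np.int32(399), np.int32(216), np.int32(15), np.int32(11)) [406.1 220.6]
s yel 797 (np.int32(414), np.int32(219), np.int32(46), np.int32(48)) [446.1 238.8]
s yel 55 (np.int32(376), np.int32(229), np.int32(29), np.int32(20)) [387.9 241.7]
t grn 177 (np.int32(252), np.int32(194), np.int32(14), np.int32(18)) [258.7 202.2]
s grn 285 (np.int32(374), np.int32(255), np.int32(18), np.int32(20)) [382.1 264.6]
s grn 53 (np.int32(373), np.int32(280), np.int32(15), np.int32(8)) [379.4 284.3]
t blue 141 (np.int32(197), np.int32(244), np.int32(16), np.int32(12)) [204.4 249.4]
t blk 34 (np.int32(194), np.int32(211), np.int32(7), np.int32(7)) [196.9 214.1]
s blk 64 (np.int32(415), np.int32(201), np.int32(6), np.int32(14)) [417.5 207.3]
((388.0655822753906, 268.7786865234375), (68.14122772216797, 76.97576904296875), 87.0643310546875)
[[ 583.6 -140.2   70. ]
 [ 601.3 -352.1   70. ]
 [ 415.3 -358.1   70. ]
 [ 399.1 -151.9   70. ]] [ 499.9 -250.5   70. ] [184.8 212.7 186.1 206.9]
```

```bash
python3 - <<'E'
from h import *
np.set_printoptions(precision=1,suppress=True)
t=grab("top");s=grab("scene")
A,e=tri(t,(217.4,207.4),s,(406.1,220.6));print("disc",A,e, onz(t,[(217.4,207.4)],207),onz(s,[(406.1,220.6)],207))
K_,e=tri(t,(196.9,214.1),s,(417.5,207.3));print("knob",K_,e)
# scene knob bottom/top
print("knob s mid z228",onz(s,[(417.5,207.8)],228),"t",onz(t,[(196.9,214.1)],228))
# pointer tip: lowest points in top
b=[x for x in blobs(t,(20,100,60),(35,255,255),(160,160,300,300)) if abs(x[2][1]-276)<3][0]
ys,xs=np.nonzero(b[3]);r=ys.max();print("ptr tip",onz(t,[(xs[ys>=r-1].mean(),r+.5)],12), "mid",onz(t,[b[2]],12))
# tray ellipse edge check: project circles
ax=onz(t,[(217.4,207.4)],207)[0]
print("white cap",onz(t,[(160+352/4,160+331/4)],122),"blue",onz(t,[(160+181/4,160+353/4)],122),"green s",onz(s,[(340+217/5,190+355/5)],122))
for c,n in((t,"t"),(s,"s")):
    im=c["bgr"].copy()
    a=np.linspace(0,6.283,100)
    for z,R in((32,125),(207,85)):
        q=proj(c,np.c_[ax[0]+R*np.cos(a),ax[1]+R*np.sin(a),0*a+z])
        cv2.polylines(im,[q.round().astype(int).reshape(-1,1,2)],True,(255,0,255),1)
    x,y=(160,160) if n=="t" else (340,190)
    cv2.imwrite(f"pics/ov_{n}.png",cv2.resize(im[y:y+140,x:x+140],None,fx=4,fy=4))
E
```

```text
disc [620.5 196.6 207.8] 5.082580866363319 [[619.7 194.4 207. ]] [[619.8 200.  207. ]]
knob [597.9 241.8 226.8] 6.869237636798682
knob s mid z228 [[601.4 243.6 228. ]] t [[596.2 238.2 228. ]]
ptr tip [[443.7 162.8  12. ]] mid [[473.1 166.6  12. ]]
white cap [[549.1 125.2 122. ]] blue [[531.1 235.1 122. ]] green s [[669.7 113.2 122. ]]
```

View pics/ov_t.png

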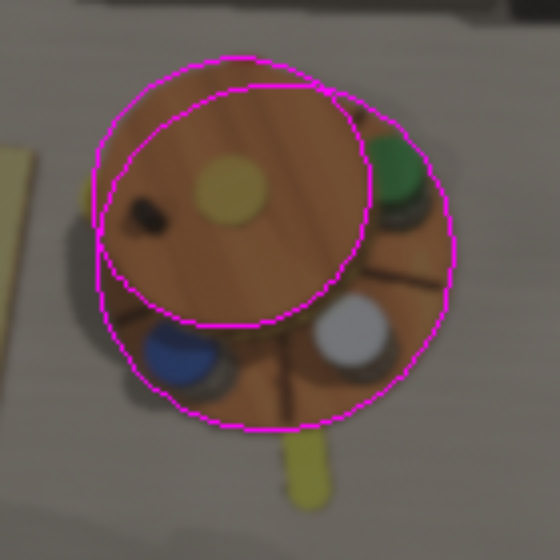

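View pics/ov_s.png

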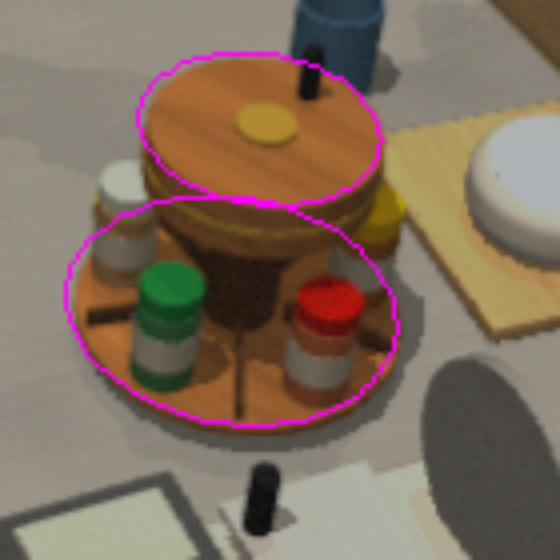

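>>> drive_tool --rows '[1.6, -2.1, 0.6, 0, 0, -2, 100, 1.6, -2.1, 0.6, 0, 0, -2, 100, 1.6, -2.1, 0.6, 0, 0, -2, 100, 1.6, -2.1, 0.6, 0, 0, -2, 100, 1.6, -2.1, 0.6, 0, 0, -2, 100, 1.6, -2.1, 0.6, 0, 0, -2, 100, 1.6, -2.1, 0.6, 0, 0, -2, 100, 1.6, -2.1, 0.6, 0, 0, -2, 100, 1.6, -2.1, 0.6, 0, 0, -2, 100, 1.6, -2.1, 0.6, 0, 0, -2, 100]'

```text
time_s: 1.4
eef_pos: [430.0, 461.5, 293.1]
tcp_rot: [-2.869, -1.28, -0.0]
force: [-0.2, -0.5, 0.4]
finger_gap: 0.999
```

>>> drive_tool --rows '[1.6, -2.1, 0, 0, 0, -2, 60, 1.6, -2.1, 0, 0, 0, -2, 60, 1.6, -2.1, 0, 0, 0, -2, 60, 1.6, -2.1, 0, 0, 0, -2, 60, 1.6, -2.1, 0, 0, 0, -2, 60, 1.6, -2.1, 0, 0, 0, -2, 60, 1.6, -2.1, 0, 0, 0, -2, 60, 1.6, -2.1, 0, 0, 0, -2, 60, 1.6, -2.1, 0, 0, 0, -2, 60, 1.6, -2.1, 0, 0, 0, -2, 60]'

```text
time_s: 2.4
eef_pos: [589.6, 251.3, 292.9]
tcp_rot: [-3.048, -0.762, -0.0]
force: [-0.0, 1.7, 0.7]
finger_gap: 0.601
```

```bash
python3 - <<'E'
from h import *
from scipy.spatial.transform import Rotation as R
np.set_printoptions(precision=3,suppress=True)
t=grab("top","pics/t1.png");s=grab("scene","pics/s1.png")
o=env.get_obs();print(o["time_s"],o["eef_pos"],o["joint_positions"],o["finger_gap"],o["force"]);print(R.from_rotvec(o["tcp_rot"]).as_matrix())
E
python3 -c "
import cv2
s=cv2.imread('pics/s1.png');t=cv2.imread('pics/t1.png')
cv2.imwrite('pics/z1.png',cv2.hconcat([cv2.resize(s[120:280,340:480],(392,448)),cv2.resize(t[160:320,160:300],(392,448))]))"
```

```text
2.5 [591.248 248.239 292.97 ] [-0.646  0.444  0.235  1.747 -0.119  0.964  0.12 ] 0.6014019012642401 [ 0.074  0.158 -0.557]
[[ 0.885  0.466  0.001]
 [ 0.466 -0.885 -0.002]
 [ 0.     0.002 -1.   ]]
```

View pics/z1.png

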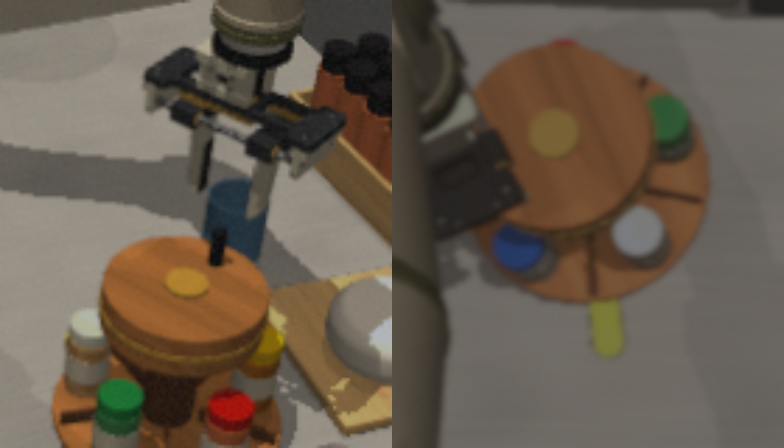

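Scene view: the open jaws are near (422,190), above and to the robot side of the knob at (418,207). I'll compare the projected fingertips with the seen ones to check the calibration.

```bash
python3 - <<'E'
from h import *
s=grab("scene")
o=env.get_obs();p=o["eef_pos"];x=np.array([.885,.466,0]);y=np.array([.466,-.885,0])
P=[]
for sg in(-1,1):
    for a in (28,45.5):
        for b in (-7.5,7.5): P.append(p+[0,0,-14]+sg*a*x+b*y)
q=proj(s,P);im=cv2.resize(s["bgr"][160:220,390:450],None,fx=10,fy=10,interpolation=cv2.INTER_CUBIC)
for k,u in enumerate(q):
    u=(u-[390,160]+.5)*10; cv2.circle(im,tuple(u.round().astype(int)),3,(255,0,255),-1)
cv2.imwrite("pics/tips.png",im)
E
```

```text
(no output)
```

View pics/tips.png

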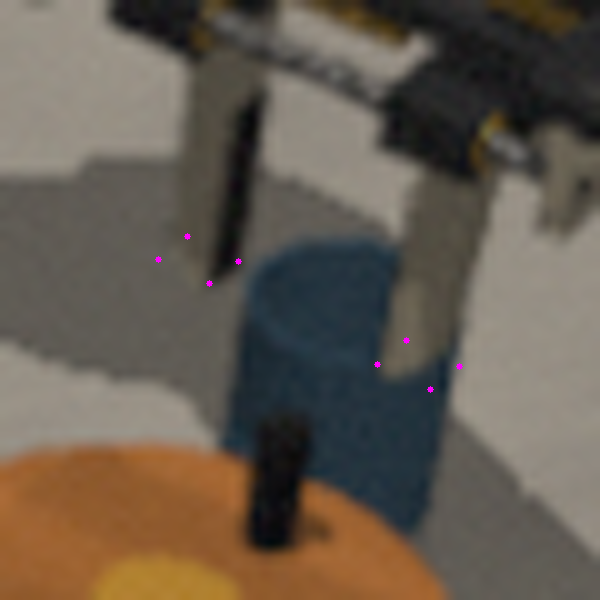

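Projected and seen tips agree within about 0.5 px, so the scene camera is good to about 1.5 mm. The scene and top cameras disagree by about 5 mm in y, so I'll weight towards the scene camera. Next: descend on the knob.

>>> drive_tool --rows '[0.35, -0.25, 0, 0, 0, 0, 60, 0.4, -0.25, 0, 0, 0, 0, 60, 0, 0, -1, 0, 0, 0, 50, 0, 0, -1, 0, 0, 0, 45, 0, 0, -1, 0, 0, 0, 40, 0, 0, -1, 0, 0, 0, 40, 0, 0, -1, 0, 0, 0, 40, 0, 0, -1, 0, 0, 0, 40, 0, 0, 0, 0, 0, 0, 40]' --newtons 8

```text
time_s: 3.45
eef_pos: [595.5, 248.1, 230.8]
tcp_rot: [3.046, 0.766, -0.004]
force: [0.1, 0.3, 0.6]
finger_gap: 0.401
```

```bash
python3 - <<'E'
from h import *
s=grab("scene");o=env.get_obs();print(o["time_s"],o["eef_pos"],o["force"])
cv2.imwrite("pics/s2.png",cv2.resize(s["bgr"][160:230,380:460],None,fx=8,fy=8,interpolation=cv2.INTER_CUBIC))
E
```

```text
3.5 [595.98074823 248.20715202 231.76250228] [0.426086   0.08806594 0.43173222]
```

View pics/s2.png

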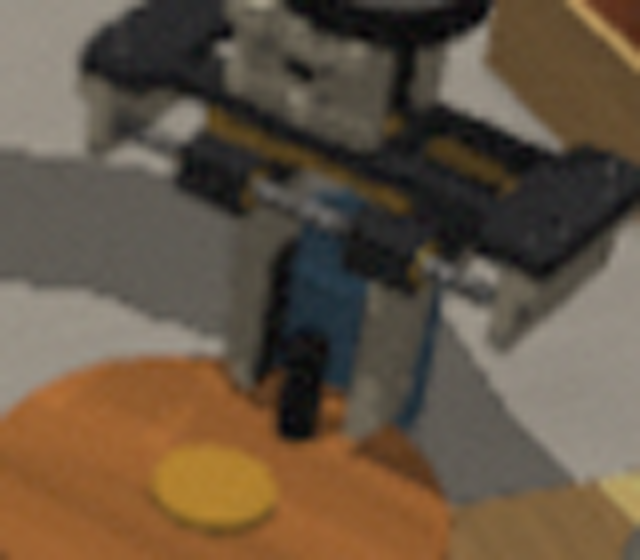

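Jaws straddle the knob, at (417,207), but sit a little outward. I'll shift in 5 mm and then close.

>>> drive_tool --rows '[0.1, -0.2, 0, 0, 0, 0, 40, 0.15, -0.3, 0, 0, 0, 0, 40, 0, 0, 0, 0, 0, 0, 30, 0, 0, 0, 0, 0, 0, 25, 0, 0, 0, 0, 0, 0, 20, 0, 0, 0, 0, 0, 0, 15, 0, 0, 0, 0, 0, 0, 10, 0, 0, 0, 0, 0, 0, 10]' --newtons 8

```text
time_s: 4.3
eef_pos: [598.6, 243.3, 232.7]
tcp_rot: [3.047, 0.767, -0.0]
force: [-0.6, -0.3, 2.0]
finger_gap: 0.17
```

```bash
python3 - <<'E'
from h import *
s=grab("scene");o=env.get_obs();print(o["time_s"],o["eef_pos"],o["force"],o["finger_gap"])
cv2.imwrite("pics/s3.png",cv2.resize(s["bgr"][160:230,380:460],None,fx=8,fy=8,interpolation=cv2.INTER_CUBIC))
E
```

```text
4.35 [598.62057768 243.38044265 232.72022276] [-1.9494808  0.2555732  1.7687907] 0.1675542059210161
```

View pics/s3.png

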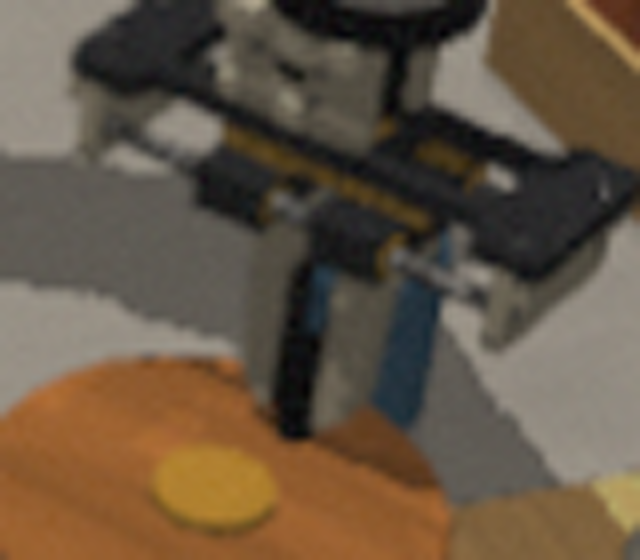

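Gap is 15.6 mm, so the knob is held. Working out the arc rows.

```bash
python3 - <<'E'
from h import *
t=grab("top")
ax=onz(t,[(217.4,207.4)],207)[0][:2]
z=lambda a,b:(160+a/4-.4,160+b/4-.4)
for n,p,h in(("dA",z(442,287),48),("dB",z(288,420),48),("dC",z(115,325),50),("dD",z(360,110),50),("white",z(352,331),122),("blue",z(181,353),122),("tip",(237.3,286.5),12)):
    v=onz(t,[p],h)[0][:2]-ax; print(n,np.linalg.norm(v).round(1),(np.degrees(np.arctan2(v[1],v[0]))%360).round(1))
st=[-1,-2,-2.5]+[-3]*31+[-2.5,-2,-1,-1]
print(sum(st))
a=115.3;P=lambda a:50*np.array([np.cos(np.radians(a)),np.sin(np.radians(a))])
cur=P(a);acc=cur.copy()
for i,d in enumerate(st):
    a+=d;v=np.round((P(a)-acc)/10,2);acc=acc+v*10
    print(f"{v[0]:g}, {v[1]:g}, 0, 0, 0, {d}, 10,",end=" " if (i+1)%10 else "\n")
E
```

```text
dA 121.9 259.0
dB 121.0 188.8
dC 118.9 119.0
dD 116.6 331.2
white 97.3 224.4
blue 97.0 154.5
tip 178.9 190.4
-105.0
0.08, 0.04, 0, 0, 0, -1, 10, 0.16, 0.07, 0, 0, 0, -2, 10, 0.2, 0.07, 0, 0, 0, -2.5, 10, 0.25, 0.09, 0, 0, 0, -3, 10, 0.25, 0.07, 0, 0, 0, -3, 10, 0.26, 0.05, 0, 0, 0, -3, 10, 0.26, 0.04, 0, 0, 0, -3, 10, 0.26, 0.03, 0, 0, 0, -3, 10, 0.26, 0.02, 0, 0, 0, -3, 10, 0.26, -0, 0, 0, 0, -3, 10,
0.26, -0.01, 0, 0, 0, -3, 10, 0.26, -0.03, 0, 0, 0, -3, 10, 0.26, -0.04, 0, 0, 0, -3, 10, 0.26, -0.05, 0, 0, 0, -3, 10, 0.25, -0.07, 0, 0, 0, -3, 10, 0.25, -0.08, 0, 0, 0, -3, 10, 0.25, -0.09, 0, 0, 0, -3, 10, 0.24, -0.11, 0, 0, 0, -3, 10, 0.23, -0.11, 0, 0, 0, -3, 10, 0.23, -0.13, 0, 0, 0, -3, 10,
0.22, -0.15, 0, 0, 0, -3, 10, 0.21, -0.15, 0, 0, 0, -3, 10, 0.2, -0.16, 0, 0, 0, -3, 10, 0.2, -0.18, 0, 0, 0, -3, 10, 0.19, -0.18, 0, 0, 0, -3, 10, 0.17, -0.19, 0, 0, 0, -3, 10, 0.17, -0.21, 0, 0, 0, -3, 10, 0.15, -0.21, 0, 0, 0, -3, 10, 0.15, -0.22, 0, 0, 0, -3, 10, 0.13, -0.22, 0, 0, 0, -3, 10,
0.12, -0.23, 0, 0, 0, -3, 10, 0.11, -0.24, 0, 0, 0, -3, 10, 0.09, -0.25, 0, 0, 0, -3, 10, 0.08, -0.25, 0, 0, 0, -3, 10, 0.06, -0.21, 0, 0, 0, -2.5, 10, 0.04, -0.17, 0, 0, 0, -2, 10, 0.02, -0.08, 0, 0, 0, -1, 10, 0.02, -0.09, 0, 0, 0, -1, 10,
```

>>> drive_tool --rows '[0.08, 0.04, 0, 0, 0, -1, 10, 0.16, 0.07, 0, 0, 0, -2, 10, 0.2, 0.07, 0, 0, 0, -2.5, 10, 0.25, 0.09, 0, 0, 0, -3, 10, 0.25, 0.07, 0, 0, 0, -3, 10, 0.26, 0.05, 0, 0, 0, -3, 10, 0.26, 0.04, 0, 0, 0, -3, 10, 0.26, 0.03, 0, 0, 0, -3, 10, 0.26, 0.02, 0, 0, 0, -3, 10, 0.26, 0, 0, 0, 0, -3, 10]'

```text
time_s: 5.4
eef_pos: [621.5, 248.7, 232.7]
tcp_rot: [-3.141, -0.043, -0.001]
force: [-1.2, 0.4, 1.7]
finger_gap: 0.172
```

```bash
python3 - <<'E'
from h import *
s=grab("scene");o=env.get_obs();print(o["time_s"],o["eef_pos"],o["force"],o["moment"],o["finger_gap"],o["joint_positions"])
cv2.imwrite("pics/s4.png",cv2.resize(s["bgr"][160:310,340:480],None,fx=4,fy=4,interpolation=cv2.INTER_CUBIC))
E
```

```text
5.45 [622.20081487 248.75444944 232.72685738] [1.49946053 1.18141485 1.03459551] [ 0.20908908  0.06851468 -0.02408337] 0.16707231417804258 [-0.68933356  0.55090467  0.34844448  1.75061453 -0.23400465  0.87935017
 -0.21460279]
```

View pics/s4.png

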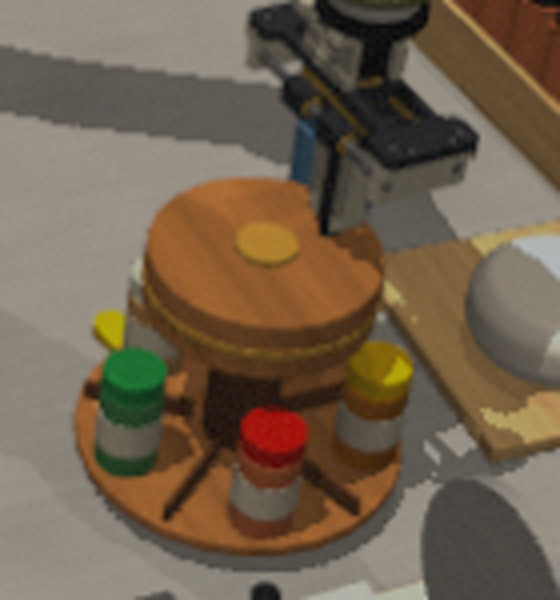

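The carousel is turning with the knob and all jars are upright. The green cap is now at (373,253). Continuing.

>>> drive_tool --rows '[0.26, -0.01, 0, 0, 0, -3, 10, 0.26, -0.03, 0, 0, 0, -3, 10, 0.26, -0.04, 0, 0, 0, -3, 10, 0.26, -0.05, 0, 0, 0, -3, 10, 0.25, -0.07, 0, 0, 0, -3, 10, 0.25, -0.08, 0, 0, 0, -3, 10, 0.25, -0.09, 0, 0, 0, -3, 10, 0.24, -0.11, 0, 0, 0, -3, 10, 0.23, -0.11, 0, 0, 0, -3, 10, 0.23, -0.13, 0, 0, 0, -3, 10]'

```text
time_s: 6.45
eef_pos: [646.5, 242.3, 232.7]
tcp_rot: [-3.045, 0.768, -0.001]
force: [-0.5, 3.1, 1.8]
finger_gap: 0.173
```

>>> drive_tool --rows '[0.22, -0.15, 0, 0, 0, -3, 10, 0.21, -0.15, 0, 0, 0, -3, 10, 0.2, -0.16, 0, 0, 0, -3, 10, 0.2, -0.18, 0, 0, 0, -3, 10, 0.19, -0.18, 0, 0, 0, -3, 10, 0.17, -0.19, 0, 0, 0, -3, 10, 0.17, -0.21, 0, 0, 0, -3, 10, 0.15, -0.21, 0, 0, 0, -3, 10, 0.15, -0.22, 0, 0, 0, -3, 10, 0.13, -0.22, 0, 0, 0, -3, 10]'

```text
time_s: 7.45
eef_pos: [665.4, 224.5, 232.8]
tcp_rot: [-2.741, 1.529, -0.003]
force: [3.6, 5.1, -0.1]
finger_gap: 0.17
```

>>> drive_tool --rows '[0.12, -0.23, 0, 0, 0, -3, 10, 0.11, -0.24, 0, 0, 0, -3, 10, 0.09, -0.25, 0, 0, 0, -3, 10, 0.08, -0.25, 0, 0, 0, -3, 10, 0.06, -0.21, 0, 0, 0, -2.5, 10, 0.04, -0.17, 0, 0, 0, -2, 10, 0.02, -0.08, 0, 0, 0, -1, 10, 0.02, -0.09, 0, 0, 0, -1, 10, 0, 0, 0, 0, 0, 0, 10]'

```text
time_s: 8.35
eef_pos: [672.0, 208.7, 232.8]
tcp_rot: [-2.46, 1.947, -0.006]
force: [8.1, 3.9, -3.9]
finger_gap: 0.169
```

```bash
python3 - <<'E'
from h import *
np.set_printoptions(precision=2,suppress=True)
s=grab("scene");t=grab("top");o=env.get_obs();print(o["time_s"],o["eef_pos"],o["force"],o["moment"],o["finger_gap"],o["joint_positions"])
cv2.imwrite("pics/z5.png",cv2.hconcat([cv2.resize(s["bgr"][160:310,340:480],(392,420),interpolation=cv2.INTER_CUBIC),cv2.resize(t["bgr"][160:310,160:300],(392,420),interpolation=cv2.INTER_CUBIC)]))
E
```

```text
8.45 [672.05 208.69 232.85] [ 9.32  4.58 -4.54] [ 0.75 -1.67 -0.04] 0.16901077040145718 [-0.81  0.67  0.73  1.69 -0.52  0.98 -1.23]
```

View pics/z5.png

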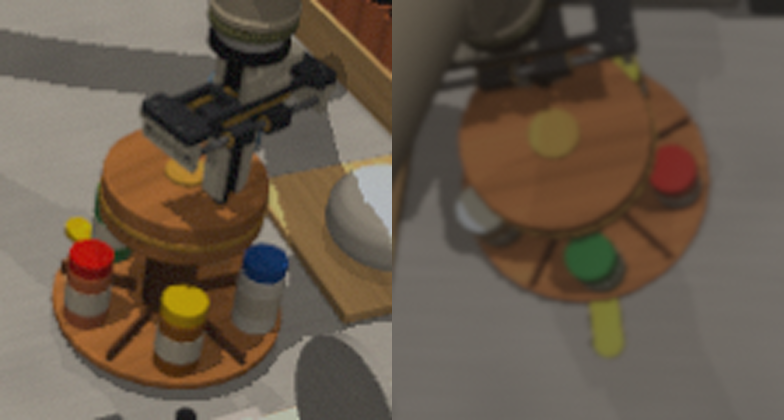

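The green jar now stands close to the pointer: in the top view its cap is at (231,252) and the pointer at (237,277). I'll measure the residual angle from the dividers and the cap.

```bash
python3 - <<'E'
from h import *
t=grab("top")
cv2.imwrite("pics/t6.png",cv2.resize(t["bgr"][200:300,185:285],None,fx=6,fy=6,interpolation=cv2.INTER_CUBIC))
for a in blobs(t,(45,80,30),(85,255,255),(160,160,300,300)): print(a[:3], onz(t,[a[2]],122))
E
```

```text
(np.int32(235), (np.int32(222), np.int32(244), np.int32(18), np.int32(17)), array([230.6       , 251.87234043])) [[523.63079789 168.9340483  122.        ]]
```

View pics/t6.png

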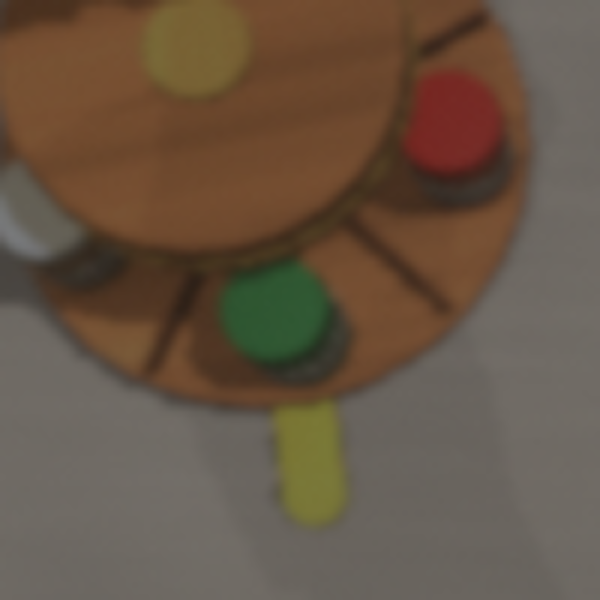

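```bash
python3 - <<'E'
from h import *
t=grab("top")
z=lambda a,b:(185+a/6-.42,200+b/6-.42)
ax=onz(t,[z(197,47)],207)[0][:2];print(ax)
for n,p,h in(("L",z(150,372),50),("R",z(447,309),50),("RR",z(488,14),50),("green",z(275,311),122),("red",z(455,123),122),("tip",z(316,527),12),("root",z(305,403),12),):
    v=onz(t,[p],h)[0][:2]-ax; print(n,np.linalg.norm(v).round(1),(np.degrees(np.arctan2(v[1],v[0]))%360).round(1))
E
```

```text
[619.65173543 194.3325184 ]
L 120.8 159.8
R 121.9 228.9
RR 120.5 300.1
green 98.0 194.7
red 98.9 264.8
tip 181.4 190.3
root 123.0 191.2
```

```bash
python3 - <<'E'
from h import *
from scipy.optimize import least_squares
t=grab("top")
z=lambda a,b:(185+a/6-.42,200+b/6-.42)
L=[("L",z(150,372),50,120,-36),("R",z(447,309),50,120,36),("RR",z(488,14),50,120,108),("green",z(275,311),122,95,0),("red",z(455,123),122,95,72)]
P=[onz(t,[p],h)[0][:2] for _,p,h,_,_ in L]
T=onz(t,[z(316,527)],12)[0][:2];Rt=onz(t,[z(305,403)],12)[0][:2]
def f(v):
    ax=v[:2];r=[]
    for p,l in zip(P,L):
        a=np.radians(v[2]+l[4]);r+=list(p-ax-l[3]*np.array([np.cos(a),np.sin(a)]))
    d=np.array([np.cos(np.radians(v[3])),np.sin(np.radians(v[3]))])
    r+=list(T-ax-180*d); q=Rt-ax; r+=[q[0]*d[1]-q[1]*d[0]]
    r+=list((ax-[619.7,194.4])/1.5)
    return np.array(r)
s=least_squares(f,[620,196,194,190]);print(s.x.round(1),f(s.x).round(1))
E
```

```text
[617.7 192.  193.6 189.9] [-0.4 -1.6 -0.4  1.8 -0.6  0.3 -0.6 -0.1  0.2 -1.4  0.8  0.8 -0.9 -1.3
 -1.6]
```

Bay centre is at 193.6° and the pointer at 189.9°, so about -3.7° remains. I'll apply it and relieve the radial pull by 1 mm.

>>> drive_tool --rows '[0.05, -0.1, 0, 0, 0, -1.2, 10, 0.08, -0.14, 0, 0, 0, -1.5, 10, 0.05, -0.08, 0, 0, 0, -1, 10, 0, 0, 0, 0, 0, 0, 10]'

```text
time_s: 9.0
eef_pos: [672.8, 205.0, 232.8]
tcp_rot: [-2.396, 2.027, -0.003]
force: [5.3, 2.9, -2.0]
finger_gap: 0.168
```

```bash
python3 - <<'E'
from h import *
t=grab("top");o=env.get_obs();print(o["eef_pos"],o["force"],o["time_s"])
cv2.imwrite("pics/t7.png",cv2.resize(t["bgr"][200:300,185:285],None,fx=6,fy=6,interpolation=cv2.INTER_CUBIC))
for a in blobs(t,(45,80,30),(85,255,255),(160,160,300,300)): print(a[:3], onz(t,[a[2]],122))
E
```

```text
[672.79331278 205.0081014  232.79666814] [ 5.68304692  3.54011871 -0.79151278] 9.05
(np.int32(237), (np.int32(219), np.int32(244), np.int32(19), np.int32(17)), array([228.17721519, 252.26582278])) [[522.40575756 175.13442698 122.        ]]
```

View pics/t7.png

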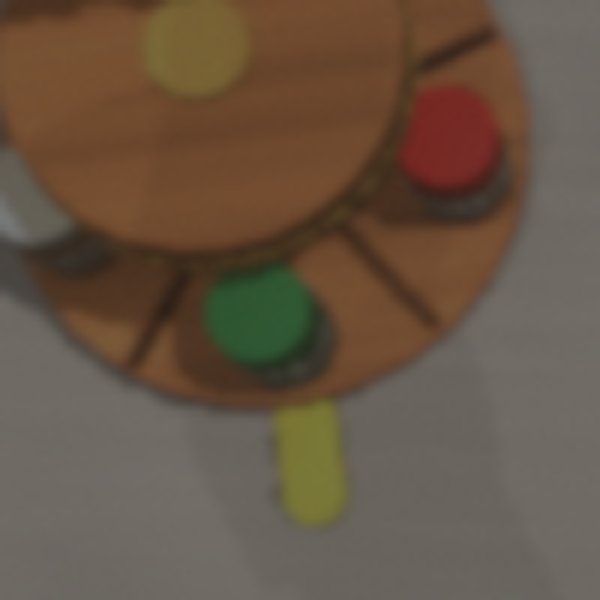

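```bash
cat > fit.py <<'E'
from h import *
from scipy.optimize import least_squares
def fit(t,D):
    z=lambda a,b:(185+a/6-.42,200+b/6-.42)
    S={"L":(50,120,-36),"R":(50,120,36),"RR":(50,120,108),"green":(122,95,0),"red":(122,95,72)}
    L=[S[k] for k in D];P=[onz(t,[z(*D[k])],S[k][0])[0][:2] for k in D]
    T=onz(t,[z(316,527)],12)[0][:2];Rt=onz(t,[z(305,403)],12)[0][:2]
    def f(v):
        ax=v[:2];r=[]
        for p,l in zip(P,L):
            a=np.radians(v[2]+l[2]);r+=list(p-ax-l[1]*np.array([np.cos(a),np.sin(a)]))
        d=np.array([np.cos(np.radians(v[3])),np.sin(np.radians(v[3]))])
        r+=list(T-ax-180*d); q=Rt-ax; r+=[q[0]*d[1]-q[1]*d[0]]
        r+=list((ax-[619.7,194.4])/1.5)
        return np.array(r)
    s=least_squares(f,[620,196,194,190]);print(s.x.round(1),f(s.x).round(1))
E
python3 - <<'E'
from fit import *
t=grab("top")
D=dict(L=(133,367),R=(434,326),RR=(495,35),green=(259,311),red=(452,138));fit(t,D)
fit(t,{k:D[k] for k in("L","R","RR")})
fit(t,{k:D[k] for k in("green","red")})
E
```

```text
[617.1 192.  189.4 189.9] [-1.4 -1.8 -1.3  1.3 -2.3  0.9  1.2 -0.2  1.  -1.3  1.4  0.9 -1.  -1.7
 -1.6]
[616.6 192.4 189.4 190.1] [-0.9 -2.3 -0.7  0.9 -1.7  0.5  1.8  1.  -1.1 -2.1 -1.3]
[618.7 191.6 189.1 189.7] [-0.3 -0.1 -0.2 -0.9 -0.1  0.5 -0.8 -0.7 -1.9]
```

The bay is within about 0.5° of the pointer. Releasing the knob and rising.

```bash
cat > log.py <<'E'
from cell import env
import json
o=env.get_obs()
open("log.jsonl","a").write(json.dumps({k:(v.tolist() if hasattr(v,"tolist") else v) for k,v in o.items()})+"\n")
print(o["time_s"],o["eef_pos"].round(1),o["tcp_rot"].round(3),o["joint_positions"].round(3),o["force"].round(1),round(o["finger_gap"],3))
E
python3 log.py
```

```text
9.1 [672.8 205.  232.8] [-2.397  2.026 -0.003] [-0.816  0.677  0.75   1.687 -0.536  0.991 -1.278] [ 5.8  3.4 -0.7] 0.166
```

>>> drive_tool --rows '[0, 0, 0, 0, 0, 0, 20, 0, 0, 0, 0, 0, 0, 25, 0, 0, 0, 0, 0, 0, 35, 0, 0, 0, 0, 0, 0, 40, 0, 0, 0.5, 0, 0, 0, 40, 0, 0, 1, 0, 0, 0, 40, 0, 0, 1.5, 0, 0, 0, 40, 0, 0, 2, 0, 0, 0, 40, 0, 0, 2, 0, 0, 0, 40, 0, 0, 1, 0, 0, 0, 40]'

```text
time_s: 10.1
eef_pos: [672.0, 203.6, 315.8]
tcp_rot: [-2.396, 2.028, -0.003]
force: [0.3, 0.2, -0.2]
finger_gap: 0.399
```

```bash
python3 log.py; python3 - <<'E'
from h import *
t=grab("top")
cv2.imwrite("pics/t8.png",cv2.resize(t["bgr"][200:300,185:285],None,fx=6,fy=6,interpolation=cv2.INTER_CUBIC))
E
```

```text
10.1 [672.  203.6 315.8] [-2.396  2.028 -0.003] [-0.845  0.606  0.805  1.599 -0.47   1.136 -1.333] [ 0.3  0.2 -0.2] 0.399
```

View pics/t8.png

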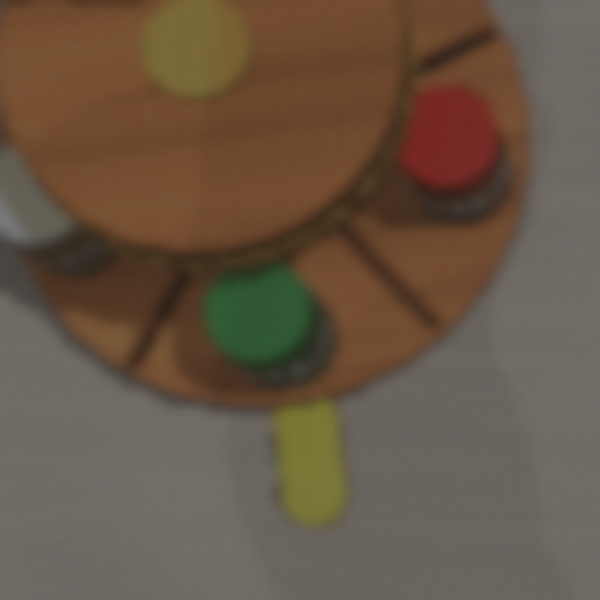

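The carousel stayed put on release. The next move is a tilt near the wrist limits, so I'll identify the arm's kinematics from the logged joint states to see whether the leaning posture is reachable.

```bash
cat > kin.py <<'E'
import numpy as np, json, itertools
from scipy.spatial.transform import Rotation as R
from scipy.optimize import least_squares
D=[([-1.26772095,0.6001569,-0.00251984,1.60014757,0.00181964,0.94289457,-0.07981764],[268.62,672.88,231.73],[2.59991529,1.76167735,-.0019]),
([-0.68933356,0.55090467,0.34844448,1.75061453,-0.23400465,0.87935017,-0.21460279],[622.2,248.75,232.73],[-3.141,-.043-.008,-.001])]
for l in open("log.jsonl"):
    o=json.loads(l);D.append((o["joint_positions"],o["eef_pos"],o["tcp_rot"]))
def rot(q,s,c):
    z=lambda a:R.from_euler("z",a);y=lambda a:R.from_euler("y",a)
    return z(s[0]*q[0]),y(s[1]*q[1]),z(s[2]*q[2]),y(s[3]*q[3]),z(s[4]*q[4]),y(s[5]*q[5]),z(s[6]*q[6]+c)
def ori(q,s,c):
    A=R.identity()
    for r in rot(q,s,c): A=A*r
    return A
def fk(q,s,c,p):
    r=rot(q,s,c)
    A=r[0]; x=np.array([0,0,p[0]])
    A=A*r[1]; x=x+A.apply([p[4],p[5],p[1]])
    A=A*r[2]*r[3]; x=x+A.apply([p[6],p[7],p[2]])
    A=A*r[4]*r[5]; x=x+A.apply([p[8],p[9],p[3]])
    return x,A*r[6]
E
python3 - <<'E'
from kin import *
res=[]
for s in itertools.product((1,-1),repeat=7):
    for c in (0,np.pi/2,np.pi,-np.pi/2):
        e=sum((ori(q,s,c).inv()*R.from_rotvec(w)).magnitude() for q,_,w in D)
        res.append((e,s,c))
res.sort(key=lambda r:r[0]);print(res[:4])
E
```

```text
[(0.00853073864918435, (-1, 1, -1, 1, -1, 1, -1), 3.141592653589793), (0.02575069085470112, (-1, -1, -1, -1, -1, -1, -1), 3.141592653589793), (1.3286377068531567, (1, -1, -1, -1, -1, -1, -1), 1.5707963267948966), (1.3286626456506376, (1, 1, -1, 1, -1, 1, -1), 1.5707963267948966)]
```

>>> drive_tool --rows '[-1, -0.2, 0, 0, 0, 0, 60, -2, -0.4, 0, 0, 0, 0, 70, -2.3, -0.4, 0, 0, 0, 0, 80, -2.3, -0.4, 0, 0, 0, 0, 90, -2.3, -0.4, 0, 0, 0, 0, 100]'

```text
time_s: 10.65
eef_pos: [570.0, 185.4, 311.5]
tcp_rot: [2.397, -2.028, -0.002]
force: [0.5, 0.6, 0.3]
finger_gap: 0.784
```

```bash
python3 log.py
```

```text
10.65 [570.  185.4 311.5] [ 2.397e+00 -2.028e+00 -2.000e-03] [-0.976  0.473  0.852  1.838 -0.413  1.021 -1.36 ] [0.5 0.6 0.3] 0.784
```

>>> drive_tool --rows '[-2.3, -0.4, 0, 0, 0, 0, 100, -2.3, -0.4, 0, 0, 0, 0, 100, -2.3, -0.4, 0, 0, 0, 0, 100, -2, -0.4, 0, 0, 0, 0, 100, -1, -0.2, 0, 0, 0, 0, 100]'

```text
time_s: 11.15
eef_pos: [470.5, 167.3, 311.8]
tcp_rot: [2.398, -2.028, -0.003]
force: [-0.1, 1.2, 0.6]
finger_gap: 1.001
```

```bash
python3 log.py; python3 - <<'E'
from kin import *
s=(-1,1,-1,1,-1,1,-1);c=np.pi
def f(p): return np.concatenate([np.array(fk(q,s,c,p)[0])-x for q,x,_ in D]+[p[4:]*.01])
for p0 in ([350,500,500,250]+[0]*6,):
    r=least_squares(f,p0);print(r.x.round(1),r.fun.round(1))
E
```

```text
11.15 [470.5 167.3 311.8] [ 2.398 -2.028 -0.003] [-1.144  0.324  0.922  2.043 -0.324  0.927 -1.453] [-0.1  1.2  0.6] 1.001
[ 2.843e+02  6.469e+02  4.423e+02  3.261e+02  0.000e+00 -2.990e+01
 -0.000e+00 -2.640e+01  0.000e+00 -4.000e-01] [ 0.   0.   0.  -0.   0.  -0.  -0.  -0.  -0.   0.  -0.   0.  -0.  -0.
 -0.  -0.   0.  -0.   0.  -0.3 -0.  -0.3  0.  -0. ]
```

The kinematic model fits to well under 1 mm. Checking which lean angles are reachable at the jar and at the pan.

```bash
cat > ik.py <<'E'
from kin import *
S=(-1,1,-1,1,-1,1,-1);C=np.pi
PAR=np.array([284.3,646.9,442.3,326.1,0,-29.9,0,-26.4,0,-.4])
lo=np.array([-2.57,-.35,-1.29,.11,-1.05,.11,-2.63]);hi=np.array([2.57,1.97,1.29,2.56,4.19,1.86,2.63])
def pose(az,th,flip=1):
    a=np.radians(az);t=np.radians(th)
    z=np.array([np.sin(t)*np.cos(a),np.sin(t)*np.sin(a),-np.cos(t)])
    x=flip*np.array([np.sin(a),-np.cos(a),0]);y=np.cross(z,x)
    return R.from_matrix(np.c_[x,y,z])
def solve(p,Rt,q0,m=.03,w=1e-3):
    def f(q):
        x,A=fk(q,S,C,PAR)
        return np.concatenate([(x-p)/100,(A.inv()*Rt).as_rotvec()*3,w*(q-q0)])
    r=least_squares(f,np.clip(q0,lo+m+.01,hi-m-.01),bounds=(lo+m,hi-m),xtol=1e-10,ftol=1e-10)
    x,A=fk(r.x,S,C,PAR)
    return r.x,np.linalg.norm(x-p),np.degrees((A.inv()*Rt).magnitude())
E
python3 - <<'E'
from ik import *
import json
np.set_printoptions(precision=2,suppress=True)
q0=np.array(json.loads(open("log.jsonl").readlines()[-1])["joint_positions"])
rng=np.random.default_rng(0)
jar=np.array([527,181.5,88.])
for th in (30,35,40,45,50,55):
  for fl in (1,):
    best=[]
    for k in range(14):
        Rt=pose(10,th,fl);z=Rt.as_matrix()[:,2]
        st=q0 if k==0 else rng.uniform(lo,hi)
        q,e,a=solve(jar+5*z,Rt,st)
        if e<1 and a<.5: best.append((np.abs(q-q0).max(),q))
    best.sort(key=lambda b:b[0]);print(th,fl,len(best),[b[1] for b in best[:3]])
E
```

```text
30 1 3 [array([-0.24,  0.65, -0.42,  2.46,  2.34,  0.6 ,  2.04]), array([-0.21,  0.66, -0.47,  2.46,  2.3 ,  0.62,  2.08]), array([-1.15,  0.99,  1.11,  2.52,  4.04,  0.87,  0.29])]
35 1 5 [array([-0.44,  0.67, -0.17,  2.53,  2.64,  0.7 ,  1.69]), array([-0.44,  0.67, -0.17,  2.53,  2.64,  0.7 ,  1.69]), array([-0.44,  0.67, -0.17,  2.53,  2.64,  0.7 ,  1.69])]
40 1 0 []
45 1 0 []
50 1 0 []
55 1 0 []
```

```bash
cat > s1.py <<'E'
from ik import *
import json
np.set_printoptions(precision=2,suppress=True)
q0=np.array(json.loads(open("log.jsonl").readlines()[-1])["joint_positions"])
rng=np.random.default_rng(0)
jar=np.array([527,181.5,90.])
for az in range(-50,81,10):
 for th in (30,36,42,48):
  for fl in (1,-1):
    best=[]
    Rt=pose(az,th,fl);z=Rt.as_matrix()[:,2]
    for k in range(10):
        st=q0 if k==0 else rng.uniform(lo,hi)
        q,e,a=solve(jar+5*z,Rt,st)
        if e<1 and a<.5: best.append((np.abs(q-q0).max(),q))
    best.sort(key=lambda b:b[0])
    if best: print(az,th,fl,len(best),best[0][1],"| minj5",min(best,key=lambda b:b[1][4])[1])
E
time python3 s1.py
```

```text
-50 30 1 10 [-1.34  0.97  1.04  2.24 -0.95  0.33 -2.13] | minj5 [-1.35  1.    1.08  2.24 -1.02  0.37 -2.06]
-50 30 -1 9 [-1.09  0.75  0.55  2.23  0.6   0.28 -0.56] | minj5 [-1.35  1.    1.08  2.24 -1.02  0.37  1.08]
-50 36 1 9 [-1.41  1.05  1.09  2.25 -0.96  0.31 -2.17] | minj5 [-1.41  1.05  1.09  2.25 -0.96  0.31 -2.17]
-50 36 -1 8 [-1.21  0.82  0.67  2.24  0.64  0.26 -0.65] | minj5 [-1.4   1.04  1.08  2.25 -0.93  0.3   0.94]
-50 42 1 9 [-1.47  1.14  1.14  2.25 -0.96  0.29 -2.22] | minj5 [-1.48  1.16  1.16  2.26 -1.02  0.32 -2.16]
-50 42 -1 9 [-1.31  0.91  0.76  2.25  0.66  0.25 -0.71] | minj5 [-1.48  1.16  1.16  2.26 -1.02  0.32  0.98]
-50 48 1 9 [-1.53  1.24  1.19  2.26 -0.97  0.29 -2.27] | minj5 [-1.53  1.26  1.21  2.26 -1.02  0.32 -2.22]
-50 48 -1 9 [-1.39  1.    0.84  2.25  0.66  0.25 -0.77] | minj5 [-1.46  1.1   1.    2.25 -0.07  0.18 -0.03]
-40 30 1 9 [-1.27  0.87  0.88  2.29 -1.02  0.14 -1.91] | minj5 [-1.27  0.87  0.88  2.29 -1.02  0.14 -1.91]
-40 30 -1 8 [-1.13  0.75  0.61  2.29  0.9   0.14 -0.69] | minj5 [-1.13  0.75  0.61  2.29  0.9   0.14 -0.69]
-40 36 1 1 [-0.09  0.96 
[... 8397 characters left out ...]
-1.02  0.17 -2.5 ]
80 36 1 2 [ 0.53  0.9  -0.99  2.23  1.03  0.14 -1.32] | minj5 [ 0.53  0.9  -0.99  2.23  1.03  0.14 -1.32]
80 36 -1 2 [ 0.65  1.07 -1.26  2.22  1.35  0.41  1.51] | minj5 [ 0.65  1.05 -1.24  2.22  1.34  0.39  1.52]
80 42 1 2 [ 0.63  1.   -1.09  2.24  1.27  0.14 -1.49] | minj5 [ 0.63  1.   -1.09  2.24  1.27  0.14 -1.49]
80 42 -1 3 [ 0.63  1.   -1.09  2.24  1.27  0.14  1.65] | minj5 [ 0.63  1.   -1.09  2.24  1.27  0.14  1.65]
80 48 1 3 [ 0.71  1.11 -1.16  2.25  1.41  0.14 -1.56] | minj5 [ 0.71  1.11 -1.16  2.25  1.41  0.14 -1.56]
80 48 -1 5 [ 0.75  1.18 -1.26  2.25  1.46  0.26  1.55] | minj5 [ 0.71  1.11 -1.16  2.25  1.41  0.14  1.58]
real	3m32.591s
user	3m31.270s
sys	0m0.149s
```

The leaning posture needs forearm roll j5 swung to about +2 (now -0.3), with j7 about the same. First I'll check that a simple resolved-rate model reproduces the drive's logged joint motion, so I can predict the path.

```bash
cat > sim.py <<'E'
from ik import *
def err(q,p,Rt):
    x,A=fk(q,S,C,PAR); return np.concatenate([(p-x)/1000,(Rt*A.inv()).as_rotvec()])
def jac(q):
    x0,A0=fk(q,S,C,PAR);J=np.zeros((6,7))
    for i in range(7):
        d=q.copy();d[i]+=1e-5;x,A=fk(d,S,C,PAR)
        J[:3,i]=(x-x0)/1000/1e-5;J[3:,i]=(A*A0.inv()).as_rotvec()/1e-5
    return J
def track(q,p,Rt,w=np.ones(7),sub=4,lam=1e-3,null=None):
    # one row towards pose
    for k in range(sub):
        e=err(q,p,Rt);J=jac(q);W=np.diag(1/w)
        dq=W@J.T@np.linalg.solve(J@W@J.T+lam**2*np.eye(6),e)
        if null is not None: dq=dq+(np.eye(7)-np.linalg.pinv(J)@J)@(null(q))
        q=np.clip(q+dq,lo,hi)
    return q
def rows_sim(q,p,Rt,rows,**k):
    out=[]
    for r in rows:
        p=p+10*np.array(r[:3]);Rt=R.from_rotvec(np.radians(r[3:6]))*Rt
        q=track(q,p,Rt,**k);out.append(q)
    return q,p,Rt,out
E
python3 - <<'E'
from sim import *
np.set_printoptions(precision=3,suppress=True)
rows1=[[1.6,-2.1,.6,0,0,-2]]*10+[[1.6,-2.1,0,0,0,-2]]*10+[[.35,-.25,0,0,0,0],[.4,-.25,0,0,0,0]]+[[0,0,-1,0,0,0]]*6+[[.1,-.2,0,0,0,0],[.15,-.3,0,0,0,0]]
st=[-1,-2,-2.5]+[-3]*7
arc=[[.08,.04],[.16,.07],[.2,.07],[.25,.09],[.25,.07],[.26,.05],[.26,.04],[.26,.03],[.26,.02],[.26,0]]
rows2=[[a[0],a[1],0,0,0,s] for a,s in zip(arc,st)]
q0=np.array(D[0][0]);x,A=fk(q0,S,C,PAR)
for k in ({},{"null":lambda q:.02*(0-q)},{"null":lambda q:.05*((lo+hi)/2-q)},{"null":lambda q:.02*(np.array(D[0][0])-q)}):
    q,p,Rt,o=rows_sim(q0,x,A,rows1[:20],**k);print(q, "act [-0.646  0.444  0.235  1.747 -0.119  0.964  0.12 ]")
    q,p,Rt,o=rows_sim(q,p,Rt,rows1[20:]+rows2,**k);print(q,"act",np.array(D[1][0]))
E
```

```text
[-0.651  0.445  0.23   1.748 -0.12   0.963  0.12 ] act [-0.646  0.444  0.235  1.747 -0.119  0.964  0.12 ]
[-0.687  0.551  0.346  1.753 -0.233  0.88  -0.208] act [-0.689  0.551  0.348  1.751 -0.234  0.879 -0.215]
[-0.434  0.441 -0.088  1.734  0.046  0.97  -0.047] act [-0.646  0.444  0.235  1.747 -0.119  0.964  0.12 ]
[-0.459  0.532 -0.008  1.737  0.005  0.875 -0.439] act [-0.689  0.551  0.348  1.751 -0.234  0.879 -0.215]
[-0.085  0.503 -0.619  1.71   0.331  1.036 -0.324] act [-0.646  0.444  0.235  1.747 -0.119  0.964  0.12 ]
[-0.137  0.578 -0.511  1.715  0.336  0.939 -0.749] act [-0.689  0.551  0.348  1.751 -0.234  0.879 -0.215]
[-0.655  0.446  0.237  1.748 -0.123  0.964  0.123] act [-0.646  0.444  0.235  1.747 -0.119  0.964  0.12 ]
[-0.679  0.55   0.334  1.752 -0.225  0.879 -0.216] act [-0.689  0.551  0.348  1.751 -0.234  0.879 -0.215]
```

A plain pseudo-inverse model reproduces the drive well, so I can predict paths. Now planning: swing at height, come down on the jar with the tool leaning about 34°, lift, then carry to the pan.

```bash
cat > plan.py <<'E'
from sim import *
import json,sys
np.set_printoptions(precision=2,suppress=True)
q0=np.array(json.loads(open("log.jsonl").readlines()[-1])["joint_positions"])
rng=np.random.default_rng(1)
jar=np.array([527,181.5,92.])
def interp(pA,RA,pB,RB,n):
    w=(RB*RA.inv()).as_rotvec()/n
    return [(pA+(pB-pA)*(k+1)/n,R.from_rotvec(w*(k+1))*RA) for k in range(n)]
def run(q,way):
    mx=0;me=0
    for p,Rt in way:
        qn=track(q,p,Rt);mx=max(mx,np.abs((qn-q)/np.array([2.22,2.22,3.01,3.01,3.14,3.14,3.14])/.1).max());q=qn
        e=err(q,p,Rt);me=max(me,np.linalg.norm(e[:3])*1000+np.linalg.norm(e[3:])*57)
    return q,mx,me
if __name__=="__main__":
  for th in (34,):
   for az in (0,10,20):
    for fl in (-1,1):
     d=np.array([np.cos(np.radians(az)),np.sin(np.radians(az)),0])
     Rt=pose(az,th,fl);z=Rt.as_matrix()[:,2];pg=jar+5*z
     hi_p=pg-25*d+[0,0,230]
     sols=[]
     for k in range(8):
        q,e,a=solve(hi_p,Rt,rng.uniform(lo,hi),m=.1)
        if e>1 or a>.5: continue
        # joint-linear path
        N=40;way=[fk(q0+(q-q0)*(i+1)/N,S,C,PAR) for i in range(N)]
        q1,mx,me=run(q0,way)
        e1=np.linalg.norm(err(q1,hi_p,Rt)[:3])*1000
        zmin=min(w[0][2] for w in way)
        q2,mx2,me2=run(q1,interp(hi_p,Rt,pg-12*d+[0,0,60],Rt,12)+interp(pg-12*d+[0,0,60],Rt,pg,Rt,10))
        q3,mx3,me3=run(q2,interp(pg,Rt,pg+[0,0,25],Rt,5))
        pp=np.array([500,-250,70+60+4.])+5*pose(-25,th,fl).as_matrix()[:,2]
        q4,mx4,me4=run(q3,interp(pg+[0,0,25],Rt,pp+[-0,0,20],pose(-25,th,fl),40)+interp(pp+[0,0,20],pose(-25,th,fl),pp,pose(-25,th,fl),6))
        sols.append((me+me2+me3+me4,me,mx,me2,me3,me4,mx4,zmin,q,q1,q2,q4))
     sols.sort(key=lambda s:s[0])
     for s in sols[:2]: print(th,az,fl,np.array(s[:8]),*s[8:],sep=" ")
E
time python3 plan.py
```

```text
34 0 -1 [ 26.45   0.     0.22   0.     0.    26.45   0.12 246.97] [ 0.31  0.28 -1.17  2.27  1.25  0.71 -0.2 ] [-1.1   0.13  0.49  2.34  0.96  0.33  0.08] [-0.57  0.64 -0.08  2.5   2.45  0.62 -1.5 ] [ 0.36  0.54 -0.04  2.5   2.97  0.49 -1.5 ]
34 0 -1 [ 26.61   0.     0.19   0.     0.    26.61   0.12 260.95] [ 0.14  0.22 -0.93  2.28  1.2   0.61 -0.16] [-1.11  0.13  0.51  2.34  0.96  0.33  0.09] [-0.57  0.64 -0.08  2.5   2.45  0.62 -1.5 ] [ 0.35  0.54 -0.04  2.5   2.97  0.49 -1.51]
34 10 -1 [ 41.35   0.     0.23  15.58   0.    25.77   0.1  245.49] [ 0.43  0.26 -1.19  2.29  1.27  0.54 -0.01] [-0.96  0.1   0.42  2.36  0.9   0.21  0.35] [-0.38  0.65 -0.26  2.51  2.55  0.67 -1.35] [ 0.43  0.54 -0.14  2.5   2.86  0.5  -1.39]
34 10 -1 [ 43.16   0.     0.19  17.3    0.    25.87   0.1  260.05] [ 0.26  0.2  -0.96  2.3   1.22  0.45  0.04] [-0.97  0.1   0.44  2.36  0.9   0.21  0.36] [-0.38  0.65 -0.25  2.51  2.55  0.67 -1.35] [ 0.43  0.54 -0.14  2.5   2.87  0.5  -1.39]
34 20 -1 [135.47   0.     0.21  96.77   0.    38.7    0.09 271.69] [ 0.08  0.14 -0.63  2.32  0.98  0.21  0.48] [-0.6   0.1   0.13  2.35  0.51  0.12  0.95] [-0.51  0.65  0.05  2.53  3.08  0.63 -1.63] [ 0.21  0.55  0.17  2.51  3.2   0.5  -1.74]
34 20 -1 [135.48   0.     0.21  96.77   0.    38.71   0.09 271.69] [ 0.08  0.14 -0.63  2.32  0.98  0.21  0.48] [-0.6   0.1   0.13  2.35  0.51  0.12  0.95] [-0.51  0.65  0.05  2.53  3.08  0.63 -1.63] [ 0.21  0.55  0.17  2.51  3.2   0.5  -1.74]
real	0m38.649s
user	0m34.910s
sys	0m0.268s
```

Azimuth 0 (lean of about 34° straight along +x) works for the jar. Looking for a simple swing (yaw then tilt), an offset descent, and a carry path that stays at sufficient radius.

```bash
cat > plan2.py <<'E'
from plan import *
pc,Rc=fk(q0,S,C,PAR)
print("now",pc,q0)
th=34;az=0;fl=-1
Rt=pose(az,th,fl);z=Rt.as_matrix()[:,2];pg=jar+5*z
d=np.array([1,0,0.])
hi_p=np.array([485,178,330.])
def seg(q,way,name):
    qs=[q];worst=0;tilt=[]
    for p,Ro in way:
        qn=track(q,p,Ro);e=err(qn,p,Ro);worst=max(worst,np.linalg.norm(e[:3])*1000+np.degrees(np.linalg.norm(e[3:])));q=qn;qs.append(q)
        tilt.append(np.degrees(np.arccos(-fk(q,S,C,PAR)[1].as_matrix()[2,2])))
    v=np.abs(np.diff(qs,axis=0)/np.array([2.22,2.22,3.01,3.01,3.14,3.14,3.14])/.1).max()
    print(name,"err",round(worst,1),"v",round(v,2),"tilt",round(max(tilt)),q); return q
def yaw(a0,a1,p0,p1,R0,n):
    return [(p0+(p1-p0)*(i+1)/n,R.from_euler("z",(a1-a0)*(i+1)/n,degrees=True)*R0) for i in range(n)]
if __name__=="__main__":
  for mode in ("yaw-first","tilt-first"):
    Rd=pose(0,0,-1)
    if mode=="yaw-first":
        q=seg(q0,yaw(0,-189.1,pc,hi_p,Rc,30),"yaw")
        R1=R.from_euler("z",-189.1,degrees=True)*Rc
        q=seg(q,interp(hi_p,R1,hi_p,Rt,8),"tilt")
    else:
        R1=R.from_rotvec([0,-np.radians(34),0])*Rc
        q=seg(q0,interp(pc,Rc,hi_p,R1,8),"tilt")
        # yaw about tilted tool axis
        zz=R1.as_matrix()[:,2]
        q=seg(q,[(hi_p,R.from_rotvec(zz*np.radians(189.1)*(i+1)/30)*R1) for i in range(30)],"roll")
    q=seg(q,interp(hi_p,Rt,pg-20*d+[0,0,60],Rt,15),"down1")
    q=seg(q,interp(pg-20*d+[0,0,60],Rt,pg-12*d,Rt,6),"down2")
    q=seg(q,interp(pg-12*d,Rt,pg,Rt,4),"in")
    q=seg(q,interp(pg,Rt,pg+[0,0,25],Rt,5),"lift")
    w=[np.array([0,0,25.])+pg,np.array([560,60,140.]),np.array([560,-60,160]),np.array([510,-250,160.])+5*z]
    for a,b in zip(w,w[1:]): q=seg(q,interp(a,Rt,b,Rt,14),"carry")
    pp=np.array([500,-250,132.])+5*z
    q=seg(q,interp(w[-1],Rt,pp,Rt,8),"place")
    q=seg(q,interp(pp,Rt,pp-60*z,Rt,8),"backoff")
    q=seg(q,interp(pp,Rt,pp+[0,0,90],Rt,8),"up")
E
python3 plan2.py
```

```text
now [470.55 167.22 311.68] [-1.14  0.32  0.92  2.04 -0.32  0.93 -1.45]
yaw err 355.8 v 0.35 tilt 36 [-1.33  0.77  1.29  2.22 -0.98  1.56 -2.63]
tilt err 476.7 v 16.75 tilt 49 [ 1.56 -0.35 -1.29  2.31 -0.84  0.24  1.96]
down1 err 537.1 v 11.19 tilt 45 [-0.7   0.49  0.06  2.51  2.37  0.46 -1.42]
down2 err 0.0 v 0.12 tilt 34 [-0.61  0.65 -0.05  2.52  2.48  0.63 -1.55]
in err 0.0 v 0.02 tilt 34 [-0.6   0.65 -0.04  2.5   2.49  0.61 -1.54]
lift err 0.0 v 0.06 tilt 34 [-0.62  0.58  0.    2.49  2.45  0.54 -1.49]
carry err 0.0 v 0.11 tilt 34 [-0.29  0.51 -0.02  2.49  2.73  0.47 -1.45]
carry err 0.0 v 0.13 tilt 34 [ 0.08  0.46 -0.1   2.47  3.04  0.38 -1.45]
carry err 0.0 v 0.22 tilt 34 [ 0.76  0.5  -0.34  2.39  3.56  0.28 -1.5 ]
place err 0.0 v 0.04 tilt 34 [ 0.72  0.56 -0.27  2.43  3.53  0.38 -1.45]
backoff err 0.0 v 0.12 tilt 34 [ 0.88  0.44 -0.41  2.44  3.64  0.26 -1.54]
up err 9.1 v 0.65 tilt 35 [ 0.97  0.4  -0.59  2.34  3.68  0.11 -1.64]
tilt err 86.5 v 0.5 tilt 32 [-1.87  0.22  1.29  2.38  0.22  0.2  -2.08]
roll err 1200.8 v 16.8 tilt 130 [-0.47  0.09 -0.24  2.32  0.99  0.46  0.03]
down1 err 0.0 v 0.34 tilt 34 [-0.4   0.5  -0.35  2.49  2.08  0.61 -1.14]
down2 err 0.0 v 0.12 tilt 34 [-0.37  0.66 -0.41  2.51  2.23  0.76 -1.28]
in err 0.0 v 0.02 tilt 34 [-0.35  0.66 -0.39  2.48  2.23  0.74 -1.26]
lift err 0.0 v 0.06 tilt 34 [-0.37  0.6  -0.37  2.47  2.18  0.67 -1.2 ]
carry err 0.0 v 0.1 tilt 34 [-0.06  0.52 -0.34  2.48  2.43  0.53 -1.14]
carry err 0.0 v 0.12 tilt 34 [ 0.28  0.48 -0.37  2.46  2.71  0.4  -1.12]
carry err 0.0 v 0.2 tilt 34 [ 0.9   0.53 -0.54  2.38  3.16  0.24 -1.09]
place err 0.0 v 0.04 tilt 34 [ 0.89  0.59 -0.52  2.42  3.16  0.33 -1.07]
backoff err 0.0 v 0.1 tilt 34 [ 1.03  0.47 -0.63  2.43  3.21  0.21 -1.12]
up err 15.5 v 0.6 tilt 36 [ 1.04  0.41 -0.68  2.34  3.2   0.11 -1.15]
```

```bash
cat > plan3.py <<'E'
from plan2 import *
best=None
for hz in (250,300,340):
  for seed in ([-.4,.5,-.35,2.49,2.08,.61,-1.14],[-0.7,.49,.06,2.51,2.37,.46,-1.42],[-.1,.5,-.7,2.4,1.8,.8,-1]):
    hp=np.array([500,178,hz]);qG,e,a=solve(hp,Rt,np.array(seed),m=.05)
    print(hz,qG,e,a)
    N=34;way=[fk(q0+(qG-q0)*(i+1)/N,S,C,PAR) for i in range(N)]
    P=np.array([w[0] for w in way]);Z=np.array([w[1].as_matrix()[:,2] for w in way])
    print(" pos range",P.min(0),P.max(0),"body pt min z",(P-75*Z)[:,2].min().round(),"max rot/row",max(np.degrees((way[i+1][1]*way[i][1].inv()).magnitude()) for i in range(N-1)).round(1))
    q=seg(q0,way,"swing")
    q=seg(q,interp(way[-1][0],way[-1][1],pg-20*d+[0,0,60],Rt,15),"down1")
    q=seg(q,interp(pg-20*d+[0,0,60],Rt,pg-12*d,Rt,6),"down2")
    q=seg(q,interp(pg-12*d,Rt,pg,Rt,4),"in")
E
python3 plan3.py
```

```text
now [470.55 167.22 311.68] [-1.14  0.32  0.92  2.04 -0.32  0.93 -1.45]
250 [-0.4   0.26 -0.32  2.4   1.55  0.45 -0.57] 8.763474974817714e-05 2.7858901811528095e-05
 pos range [463.61  60.14 250.  ] [518.48 178.   305.33] body pt min z 312.0 max rot/row 5.3
swing err 34.7 v 1.24 tilt 36 [-1.19  0.29  0.68  2.45  1.89  0.13 -0.86]
down1 err 0.0 v 0.32 tilt 34 [-0.7   0.49  0.06  2.51  2.36  0.47 -1.42]
down2 err 0.0 v 0.12 tilt 34 [-0.61  0.65 -0.05  2.52  2.48  0.63 -1.55]
in err 0.0 v 0.02 tilt 34 [-0.59  0.65 -0.04  2.5   2.48  0.61 -1.53]
250 [-0.85  0.25  0.23  2.43  1.63  0.29 -0.63] 0.00019282704688254918 5.9832706069511695e-05
 pos range [469.28  57.37 250.  ] [535.42 178.   306.91] body pt min z 312.0 max rot/row 5.4
swing err 30.4 v 0.94 tilt 38 [-1.21  0.29  0.7   2.45  1.92  0.13 -0.89]
down1 err 0.0 v 0.33 tilt 34 [-0.7   0.49  0.06  2.51  2.37  0.46 -1.43]
down2 err 0.0 v 0.12 tilt 34 [-0.61  0.65 -0.05  2.52  2.48  0.63 -1.56]
in err 0.0 v 0.02 tilt 34 [-0.6   0.65 -0.04  2.5   2.49  0.61 -1.54]
250 [-0.06  0.31 -0.75  2.39  1.53  0.6  -0.54] 4.7096601722344265e-05 1.434
[... 2541 characters left out ...]
0.87  0.4   0.19]
down1 err 0.0 v 0.9 tilt 34 [-0.68  0.49  0.03  2.5   2.34  0.47 -1.4 ]
down2 err 0.0 v 0.12 tilt 34 [-0.59  0.65 -0.08  2.52  2.46  0.64 -1.53]
in err 0.0 v 0.02 tilt 34 [-0.58  0.65 -0.07  2.5   2.46  0.62 -1.51]
340 [ 0.18  0.17 -0.94  2.25  1.08  0.59 -0.03] 0.00011544145341906483 3.1268128634796e-05
 pos range [463.13  96.99 270.89] [501.8 178.  340. ] body pt min z 344.0 max rot/row 5.4
swing err 0.0 v 0.2 tilt 34 [-1.09  0.07  0.47  2.31  0.87  0.4   0.18]
down1 err 0.0 v 0.8 tilt 34 [-0.67  0.49  0.01  2.5   2.33  0.48 -1.38]
down2 err 0.0 v 0.12 tilt 34 [-0.58  0.65 -0.09  2.52  2.45  0.64 -1.52]
in err 0.0 v 0.02 tilt 34 [-0.57  0.64 -0.08  2.5   2.45  0.62 -1.5 ]
```

```bash
cat > emit.py <<'E'
from plan2 import *
def emit(p,Ro,way,rp=.1,rr=.5,grip=100,last_exact=False):
    rows=[]
    for k,(pt,Rn) in enumerate(way):
        v=np.round((pt-p)/10/rp)*rp; w=np.degrees((Rn*Ro.inv()).as_rotvec()); w=np.round(w/rr)*rr
        p=p+10*v;Ro=R.from_rotvec(np.radians(w))*Ro
        rows.append([round(float(a),2)+0. for a in v]+[round(float(a),2)+0. for a in w]+[grip])
    return rows,p,Ro
def pr(rows):
    for i in range(0,len(rows),10): print("[", ", ".join(", ".join(f"{a:g}" for a in r) for r in rows[i:i+10]),"]\n")
E
python3 - <<'E'
from emit import *
hp=np.array([500,178,300]);qG,e,a=solve(hp,Rt,np.array([-0.7,.49,.06,2.51,2.37,.46,-1.42]),m=.05)
N=26;s=np.arange(1,N+1)/N; s=np.clip((np.arange(1,N+1)-.5)/(N-1),0,1)
way=[fk(q0+(qG-q0)*a,S,C,PAR) for a in s]
rows,p,Ro=emit(pc,Rc,way)
q=seg(q0,[(lambda: None)] and [],"") if 0 else q0
P=pc;RR=Rc;w=[]
for r in rows:
    P=P+10*np.array(r[:3]);RR=R.from_rotvec(np.radians(r[3:6]))*RR;w.append((P,RR))
q=seg(q0,w,"swing");print(P,np.degrees((Rt*RR.inv()).as_rotvec()))
pr(rows)
E
```

```text
now [470.55 167.22 311.68] [-1.14  0.32  0.92  2.04 -0.32  0.93 -1.45]
swing err 0.0 v 0.23 tilt 34 [-1.19  0.16  0.62  2.38  1.06  0.26 -0.02]
[499.55 178.22 299.68] [-0.23 -0.05  0.12]
[ -0.1, -0.6, -0.3, -1, 0, 3, 100, -0.1, -1.1, -0.5, -2, 0, 6, 100, -0.1, -1.1, -0.5, -2, -0.5, 6, 100, 0, -1, -0.4, -2, 0, 6, 100, 0.1, -0.8, -0.3, -2, 0, 6, 100, 0.1, -0.8, -0.2, -2, 0, 6.5, 100, 0.2, -0.7, -0.3, -1.5, 0, 6, 100, 0.3, -0.6, -0.1, -2, 0, 6.5, 100, 0.3, -0.4, -0.2, -1.5, 0, 6.5, 100, 0.3, -0.4, -0.1, -2, 0, 6.5, 100 ]

[ 0.4, -0.2, 0, -1.5, 0, 6.5, 100, 0.4, -0.1, 0, -2, 0, 6.5, 100, 0.3, 0, 0, -1.5, 0, 7, 100, 0.4, 0.1, 0, -2, 0, 6.5, 100, 0.4, 0.3, 0.1, -1.5, 0, 7, 100, 0.3, 0.3, 0.1, -2, 0, 6.5, 100, 0.3, 0.5, 0.1, -1.5, -0.5, 7, 100, 0.2, 0.6, 0.1, -2, 0, 6.5, 100, 0.2, 0.7, 0.2, -2, -0.5, 7, 100, 0.1, 0.8, 0.1, -2, 0, 7, 100 ]

[ 0, 0.9, 0.2, -2, -0.5, 6.5, 100, 0, 0.9, 0.2, -2, -0.5, 7, 100, -0.2, 1, 0.2, -2, -0.5, 7, 100, -0.3, 1.1, 0.2, -2, -0.5, 7, 100, -0.3, 1.1, 0.1, -2, -0.5, 6.5, 100, -0.3, 0.6, 0.1, -1, -0.5, 3.5, 100 ]
```

>>> drive_tool --rows '[-0.1, -0.6, -0.3, -1, 0, 3, 100, -0.1, -1.1, -0.5, -2, 0, 6, 100, -0.1, -1.1, -0.5, -2, -0.5, 6, 100, 0, -1, -0.4, -2, 0, 6, 100, 0.1, -0.8, -0.3, -2, 0, 6, 100, 0.1, -0.8, -0.2, -2, 0, 6.5, 100, 0.2, -0.7, -0.3, -1.5, 0, 6, 100, 0.3, -0.6, -0.1, -2, 0, 6.5, 100, 0.3, -0.4, -0.2, -1.5, 0, 6.5, 100, 0.3, -0.4, -0.1, -2, 0, 6.5, 100]'

```text
time_s: 12.15
eef_pos: [483.0, 92.6, 283.2]
tcp_rot: [2.861, -0.522, 0.299]
force: [-0.5, 0.2, 0.6]
finger_gap: 1.002
```

```bash
python3 log.py; python3 - <<'E'
from kin import *
print(R.from_rotvec(D[-1][2]).as_matrix().round(2))
E
```

```text
12.15 [483.   92.6 283.2] [ 2.861 -0.522  0.299] [-1.098  0.298  0.773  2.164  0.132  0.7   -0.814] [-0.5  0.2  0.6] 1.002
[[ 0.92 -0.37  0.16]
 [-0.32 -0.91 -0.25]
 [ 0.24  0.18 -0.96]]
```

As predicted. Continuing the swing.

>>> drive_tool --rows '[0.4, -0.2, 0, -1.5, 0, 6.5, 100, 0.4, -0.1, 0, -2, 0, 6.5, 100, 0.3, 0, 0, -1.5, 0, 7, 100, 0.4, 0.1, 0, -2, 0, 6.5, 100, 0.4, 0.3, 0.1, -1.5, 0, 7, 100, 0.3, 0.3, 0.1, -2, 0, 6.5, 100, 0.3, 0.5, 0.1, -1.5, -0.5, 7, 100, 0.2, 0.6, 0.1, -2, 0, 6.5, 100, 0.2, 0.7, 0.2, -2, -0.5, 7, 100, 0.1, 0.8, 0.1, -2, 0, 7, 100]'

```text
time_s: 13.15
eef_pos: [512.8, 123.2, 290.2]
tcp_rot: [2.486, 1.152, 0.498]
force: [-0.0, 0.5, 0.0]
finger_gap: 1.005
```

>>> drive_tool --rows '[0, 0.9, 0.2, -2, -0.5, 6.5, 100, 0, 0.9, 0.2, -2, -0.5, 7, 100, -0.2, 1, 0.2, -2, -0.5, 7, 100, -0.3, 1.1, 0.2, -2, -0.5, 7, 100, -0.3, 1.1, 0.1, -2, -0.5, 6.5, 100, -0.3, 0.6, 0.1, -1, -0.5, 3.5, 100, 0, 0, 0, 0, 0, 0, 100]'

```text
time_s: 13.85
eef_pos: [501.4, 179.0, 300.2]
tcp_rot: [1.889, 1.886, 0.577]
force: [0.1, 0.4, 0.0]
finger_gap: 0.997
```

```bash
python3 log.py; python3 - <<'E'
from plan2 import *
print(R.from_rotvec(D[-1][2]).as_matrix().round(3)); Rm=R.from_rotvec(D[-1][2]);print("rot to target",np.degrees((Rt*Rm.inv()).as_rotvec()))
pm=np.array(D[-1][1]);q0=np.array(D[-1][0])
n=30
q=seg(q0,interp(pm,Rm,pg-20*d+[0,0,60],Rt,n),"down1")
q=seg(q,interp(pg-20*d+[0,0,60],Rt,pg-12*d,Rt,8),"down2")
q=seg(q,interp(pg-12*d,Rt,pg,Rt,4),"in")
print("total shift",pg-20*d+[0,0,60]-pm, pg)
E
```

```text
13.85 [501.4 179.  300.2] [1.889 1.886 0.577] [-1.173  0.161  0.604  2.372  1.035  0.262  0.009] [0.1 0.4 0. ] 0.997
now [501.85 179.04 300.18] [-1.17  0.16  0.6   2.37  1.04  0.26  0.01]
[[ 0.    0.83  0.56]
 [ 1.   -0.    0.  ]
 [ 0.    0.56 -0.83]]
rot to target [-0.25 -0.24  0.01]
down1 err 3.6 v 0.49 tilt 34 [-0.67  0.49  0.02  2.5   2.33  0.48 -1.39]
down2 err 0.0 v 0.09 tilt 34 [-0.58  0.65 -0.09  2.52  2.45  0.64 -1.52]
in err 0.0 v 0.02 tilt 34 [-0.57  0.65 -0.08  2.5   2.45  0.62 -1.5 ]
total shift [   8.43    2.47 -152.31] [529.8  181.5   87.85]
```

Pose is as planned (34° lean). Now a slow descent next to the drum.

>>> drive_tool --rows '[0, 0, -0.5, 0, 0, 0, 100, 0, 0, -0.5, 0, 0, 0, 100, 0, 0, -0.5, 0, 0, 0, 100, 0, 0, -0.5, 0, 0, 0, 100, 0, 0, -0.5, 0, 0, 0, 100, 0, 0, -0.5, 0, 0, 0, 100, 0, 0, -0.5, 0, 0, 0, 100, 0, 0, -0.5, 0, 0, 0, 100, 0, 0, -0.5, 0, 0, 0, 100, 0, 0, -0.5, 0, 0, 0, 100]'

```text
time_s: 14.85
eef_pos: [502.3, 178.8, 250.2]
tcp_rot: [1.892, 1.882, 0.577]
force: [0.5, -0.3, 0.3]
finger_gap: 1.001
```

>>> drive_tool --rows '[0, 0, -0.5, 0, 0, 0, 100, 0, 0, -0.5, 0, 0, 0, 100, 0, 0, -0.5, 0, 0, 0, 100, 0, 0, -0.5, 0, 0, 0, 100, 0, 0, -0.5, 0, 0, 0, 100, 0, 0, -0.5, 0, 0, 0, 100, 0, 0, -0.5, 0, 0, 0, 100, 0, 0, -0.3, 0, 0, 0, 100, 0, 0, 0, 0, 0, 0, 100]'

```text
time_s: 15.75
eef_pos: [502.2, 178.4, 212.1]
tcp_rot: [1.892, 1.883, 0.576]
force: [-0.0, 0.1, 0.6]
finger_gap: 0.999
```

```bash
python3 log.py; python3 - <<'E'
from h import *
s=grab("scene");t=grab("top")
cv2.imwrite("pics/z9.png",cv2.hconcat([cv2.resize(s["bgr"][160:310,310:450],(392,420),interpolation=cv2.INTER_CUBIC),cv2.resize(t["bgr"][160:310,160:300],(392,420),interpolation=cv2.INTER_CUBIC)]))
E
```

```text
15.75 [502.2 178.4 212.1] [1.892 1.883 0.576] [-0.857  0.336  0.26   2.468  2.08   0.285 -1.1  ] [-0.   0.1  0.6] 0.999
```

View pics/z9.png

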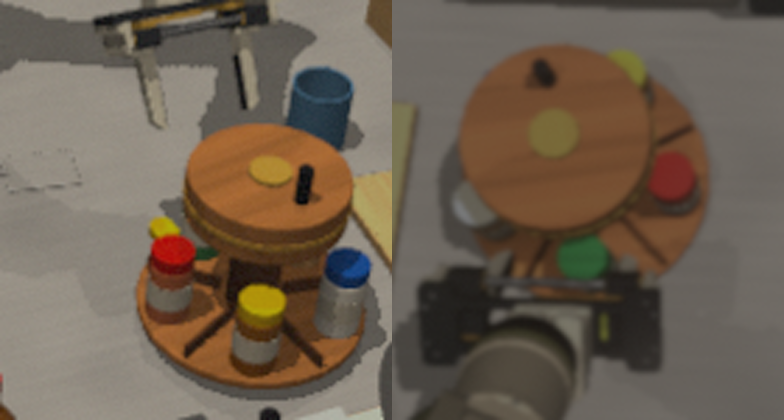

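Top view: the two fingertips straddle the green cap, with tips near (337→222,254) and the cap near (368→229,252). I'll compare tip and cap with the calibrated top view at full zoom.

```bash
python3 - <<'E'
from h import *
from scipy.spatial.transform import Rotation as R
t=grab("top");o=env.get_obs();p=o["eef_pos"];A=R.from_rotvec(o["tcp_rot"]).as_matrix()
im=cv2.resize(t["bgr"][220:290,180:280],None,fx=8,fy=8,interpolation=cv2.INTER_CUBIC)
def dot(P,c):
    for u in proj(t,P): cv2.circle(im,tuple(((u-[180,220]+.5)*8).round().astype(int)),4,c,-1)
tip=p+14*A[:,2]
dot([tip+46.5*A[:,0],tip-46.5*A[:,0]],(255,0,255))
dot([tip+64*A[:,0],tip-64*A[:,0]],(255,255,0))
dot([[527,181.5,122]],(255,255,255))
a=np.linspace(0,6.28,24);dot(np.c_[527+23.5*np.cos(a),181.5+23.5*np.sin(a),122+0*a],(0,0,255))
cv2.imwrite("pics/t10.png",im);print(tip)
E
```

```text
[510.09409398 178.71853853 201.06726047]
```

View pics/t10.png

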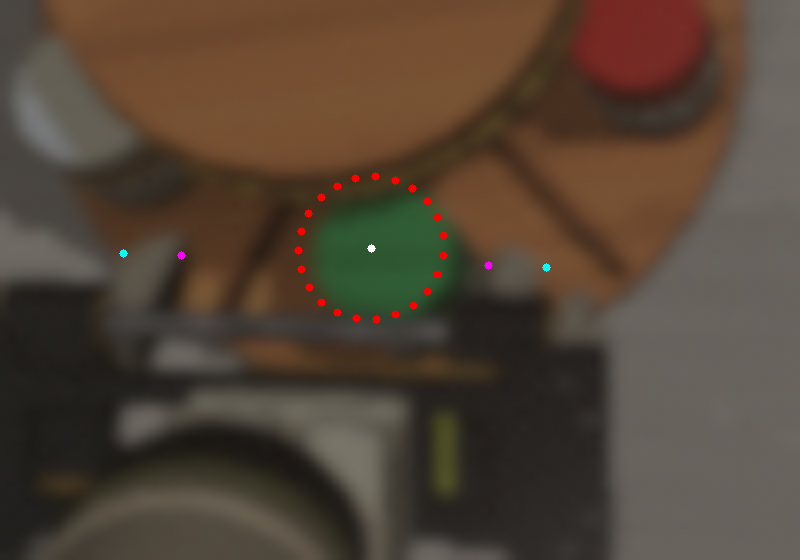

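The projected lateral finger position matches the image. The jar centre is near y≈177 and the tool is at 178.4, so lateral centring is fine. Continuing down and then in.

>>> drive_tool --rows '[0.05, 0, -0.6, 0, 0, 0, 100, 0.1, 0, -0.8, 0, 0, 0, 100, 0.1, 0, -0.8, 0, 0, 0, 100, 0.1, 0, -0.8, 0, 0, 0, 100, 0.1, 0, -0.8, 0, 0, 0, 100, 0.1, 0, -0.8, 0, 0, 0, 100, 0.1, 0, -0.8, 0, 0, 0, 100, 0.1, 0, -0.7, 0, 0, 0, 100, 0, 0, -0.3, 0, 0, 0, 100, 0, 0, 0, 0, 0, 0, 100]'

```text
time_s: 16.9
eef_pos: [509.5, 178.6, 148.0]
tcp_rot: [1.891, 1.884, 0.576]
force: [0.9, 0.6, -0.2]
finger_gap: 1.001
```

```bash
python3 log.py; python3 - <<'E'
from h import *
from scipy.spatial.transform import Rotation as R
t=grab("top");o=env.get_obs();p=o["eef_pos"];A=R.from_rotvec(o["tcp_rot"]).as_matrix()
im=cv2.resize(t["bgr"][220:290,180:280],None,fx=8,fy=8,interpolation=cv2.INTER_CUBIC)
def dot(P,c):
    for u in proj(t,P): cv2.circle(im,tuple(((u-[180,220]+.5)*8).round().astype(int)),4,c,-1)
tip=p+14*A[:,2]
dot([tip+46.5*A[:,0],tip-46.5*A[:,0]],(255,0,255))
dot([tip+64*A[:,0],tip-64*A[:,0]],(255,255,0))
a=np.linspace(0,6.28,24);dot(np.c_[527+23.5*np.cos(a),177+23.5*np.sin(a),122+0*a],(0,0,255))
cv2.imwrite("pics/t11.png",im)
E
```

```text
16.9 [509.5 178.6 148. ] [1.891 1.884 0.576] [-0.65   0.486  0.005  2.503  2.33   0.474 -1.382] [ 0.9  0.6 -0.2] 1.001
```

View pics/t11.png

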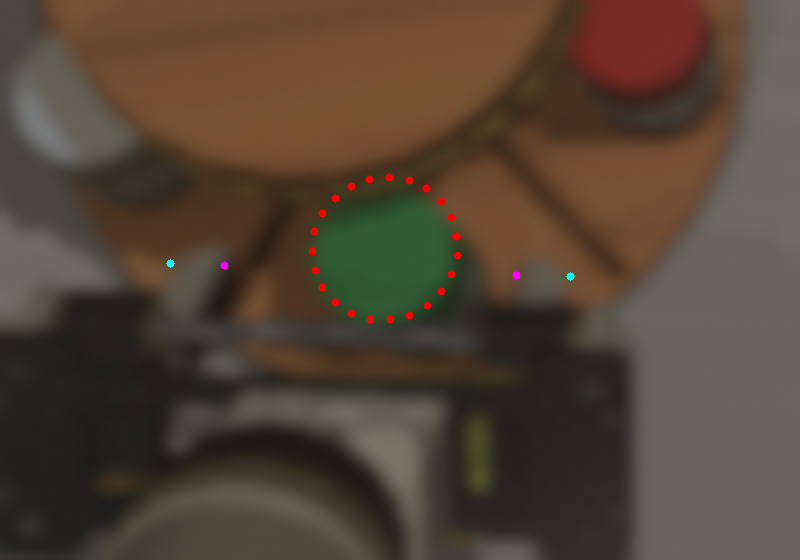

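Jaws straddle the cap evenly, and the overlay of a jar at (527,177) matches. Going down to grasp height, then 12 mm in.

>>> drive_tool --rows '[0.1, 0, -0.5, 0, 0, 0, 100, 0.1, 0, -0.7, 0, 0, 0, 100, 0.1, 0, -0.8, 0, 0, 0, 100, 0.1, 0, -0.8, 0, 0, 0, 100, 0.1, -0.05, -0.8, 0, 0, 0, 100, 0.1, -0.05, -0.8, 0, 0, 0, 100, 0.1, 0, -0.8, 0, 0, 0, 100, 0.1, 0, -0.5, 0, 0, 0, 100, 0, 0, -0.3, 0, 0, 0, 100, 0, 0, 0, 0, 0, 0, 100]'

```text
time_s: 17.95
eef_pos: [517.6, 177.7, 88.1]
tcp_rot: [1.891, 1.884, 0.576]
force: [-0.7, -0.0, -0.5]
finger_gap: 1.0
```

>>> drive_tool --rows '[0.3, 0, 0, 0, 0, 0, 100, 0.4, 0, 0, 0, 0, 0, 100, 0.3, 0, 0, 0, 0, 0, 100, 0.2, 0, 0, 0, 0, 0, 100, 0, 0, 0, 0, 0, 0, 95]'

```text
time_s: 18.45
eef_pos: [530.1, 177.9, 88.9]
tcp_rot: [1.89, 1.883, 0.578]
force: [0.6, -0.7, 0.2]
finger_gap: 0.965
```

```bash
python3 log.py; python3 - <<'E'
from h import *
from scipy.spatial.transform import Rotation as R
t=grab("top");o=env.get_obs();p=o["eef_pos"];A=R.from_rotvec(o["tcp_rot"]).as_matrix()
im=cv2.resize(t["bgr"][220:290,180:280],None,fx=8,fy=8,interpolation=cv2.INTER_CUBIC)
def dot(P,c):
    for u in proj(t,P): cv2.circle(im,tuple(((u-[180,220]+.5)*8).round().astype(int)),4,c,-1)
a=np.linspace(0,6.28,24);dot(np.c_[527+23.5*np.cos(a),177+23.5*np.sin(a),122+0*a],(0,0,255))
cv2.imwrite("pics/t12.png",im)
E
```

```text
18.45 [530.1 177.9  88.9] [1.89  1.883 0.578] [-0.55   0.641 -0.092  2.496  2.455  0.619 -1.497] [ 0.6 -0.7  0.2] 0.965
```

View pics/t12.png

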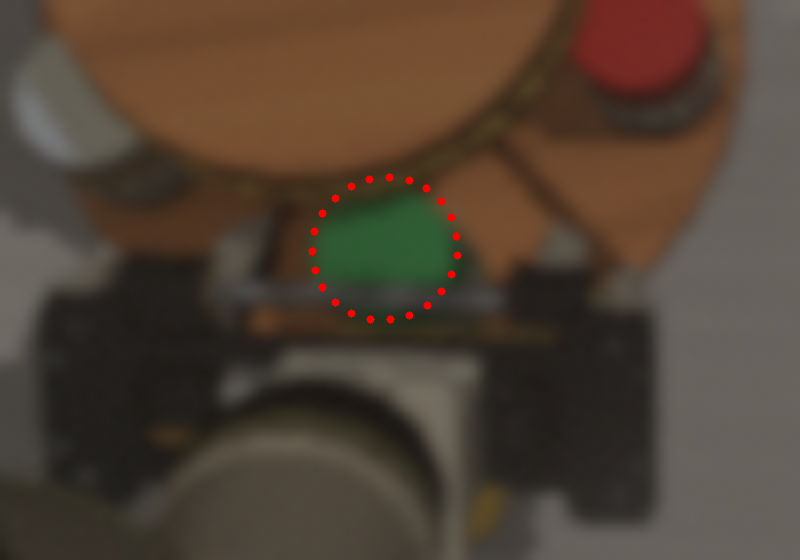

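The jar is untouched and still at its overlay position. Closing gently in steps.

>>> drive_tool --rows '[0, 0, 0, 0, 0, 0, 85, 0, 0, 0, 0, 0, 0, 75, 0, 0, 0, 0, 0, 0, 67, 0, 0, 0, 0, 0, 0, 60, 0, 0, 0, 0, 0, 0, 56, 0, 0, 0, 0, 0, 0, 53, 0, 0, 0, 0, 0, 0, 50, 0, 0, 0, 0, 0, 0, 45, 0, 0, 0, 0, 0, 0, 40, 0, 0, 0, 0, 0, 0, 40]' --newtons 20

```text
time_s: 19.5
eef_pos: [529.7, 177.9, 88.6]
tcp_rot: [1.89, 1.884, 0.577]
force: [-0.8, 0.7, -0.3]
finger_gap: 0.51
```

```bash
python3 log.py; python3 - <<'E'
from h import *
t=grab("top")
im=cv2.resize(t["bgr"][220:290,180:280],None,fx=8,fy=8,interpolation=cv2.INTER_CUBIC)
def dot(P,c):
    for u in proj(t,P): cv2.circle(im,tuple(((u-[180,220]+.5)*8).round().astype(int)),4,c,-1)
a=np.linspace(0,6.28,24);dot(np.c_[527+23.5*np.cos(a),177+23.5*np.sin(a),122+0*a],(0,0,255))
cv2.imwrite("pics/t13.png",im)
E
```

```text
19.5 [529.7 177.9  88.6] [1.89  1.884 0.577] [-0.55   0.641 -0.092  2.497  2.455  0.619 -1.497] [-0.8  0.7 -0.3] 0.51
```

View pics/t13.png

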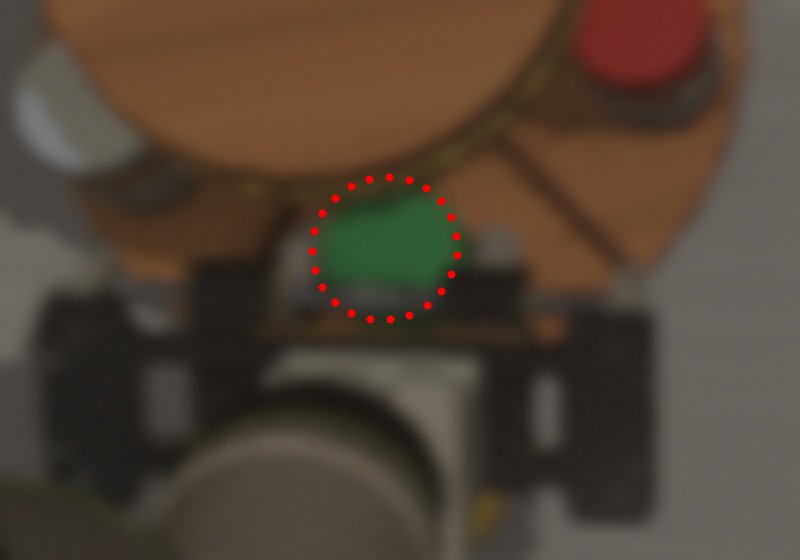

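Gap is 47.4 mm, so the jar is held, and the carousel moved by less than 1°. Lifting 24 mm.

>>> drive_tool --rows '[0, 0, 0, 0, 0, 0, 40, 0, 0, 0.2, 0, 0, 0, 40, 0, 0, 0.4, 0, 0, 0, 40, 0, 0, 0.5, 0, 0, 0, 40, 0, 0, 0.5, 0, 0, 0, 40, 0, 0, 0.5, 0, 0, 0, 40, 0, 0, 0.3, 0, 0, 0, 40, 0, 0, 0, 0, 0, 0, 40]' --newtons 28

```text
time_s: 20.35
eef_pos: [529.8, 178.0, 113.3]
tcp_rot: [1.89, 1.883, 0.579]
force: [0.2, 0.2, -2.5]
finger_gap: 0.511
```

```bash
python3 log.py; python3 - <<'E'
from h import *
s=grab("scene");t=grab("top")
cv2.imwrite("pics/z14.png",cv2.hconcat([cv2.resize(s["bgr"][160:310,310:450],(392,420),interpolation=cv2.INTER_CUBIC),cv2.resize(t["bgr"][160:310,160:300],(392,420),interpolation=cv2.INTER_CUBIC)]))
E
python3 - <<'E'
import sys;sys.path.insert(0,".")
import os;os.chdir(".")
from plan2 import *
Rm=R.from_rotvec(D[-1][2]);pm=np.array(D[-1][1]);q=np.array(D[-1][0])
print(np.degrees((Rt*Rm.inv()).as_rotvec()))
w=[pm,np.array([523,90,118.]),np.array([570,0,160.]),np.array([550,-100,170]),np.array([510,-250,170.])]
for a,b in zip(w,w[1:]): q=seg(q,interp(a,Rm,b,Rm,14),"carry")
E
```

```text
20.35 [529.8 178.  113.3] [1.89  1.883 0.579] [-0.576  0.579 -0.054  2.487  2.417  0.55  -1.449] [ 0.2  0.2 -2.5] 0.511
now [530.24 178.01 113.31] [-0.58  0.58 -0.05  2.49  2.42  0.55 -1.45]
[-0.29 -0.14  0.12]
carry err 6.0 v 0.08 tilt 34 [-0.34  0.56 -0.1   2.56  2.63  0.6  -1.48]
carry err 1.5 v 0.08 tilt 34 [-0.09  0.46 -0.08  2.46  2.84  0.38 -1.4 ]
carry err 0.0 v 0.12 tilt 34 [ 0.26  0.44 -0.19  2.46  3.1   0.34 -1.42]
carry err 0.0 v 0.19 tilt 34 [ 0.83  0.48 -0.43  2.38  3.51  0.22 -1.46]
```

View pics/z14.png

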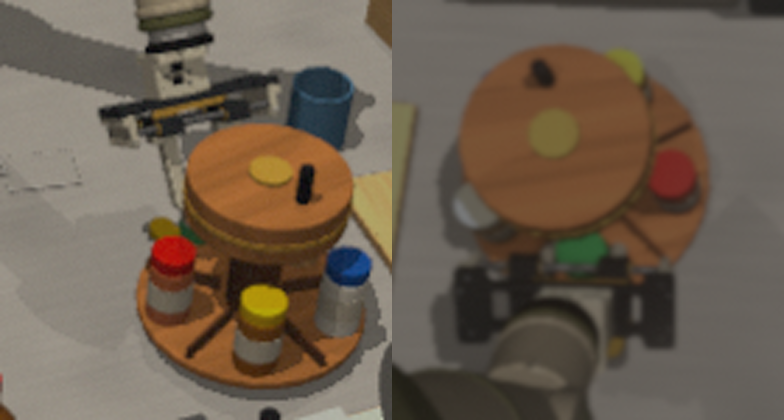

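The jar is lifted, still under the drum's edge, and its base is above the dividers. Simulating the sideways exit.

```bash
python3 - <<'E'
from plan2 import *
Rm=R.from_rotvec(D[-1][2]);pm=np.array(D[-1][1]);q=np.array(D[-1][0])
w=[(530,178,113),(532,118,116),(542,88,136),(570,28,172),(570,-52,180),(545,-132,180),(515,-242,172),(505,-250,150)]
w=[np.array(a,float) for a in w]
for a,b in zip(w,w[1:]): q=seg(q,interp(a,Rm,b,Rm,10),"carry")
z=Rm.as_matrix()[:,2]
q=seg(q,interp(w[-1],Rm,np.array([505,-250,128.]),Rm,6),"place")
b=np.array([505,-250,128.])
q1=seg(q,interp(b,Rm,b-50*z,Rm,8),"backoff")
q1=seg(q,interp(b,Rm,b+[-60,0,60],Rm,8),"backoff2")
q1=seg(q,interp(b,Rm,b+[0,0,60],Rm,8),"up")
E
```

```text
now [530.24 178.01 113.31] [-0.58  0.58 -0.05  2.49  2.42  0.55 -1.45]
carry err 0.0 v 0.07 tilt 34 [-0.41  0.57 -0.09  2.53  2.57  0.58 -1.47]
carry err 0.0 v 0.03 tilt 34 [-0.34  0.52 -0.07  2.52  2.62  0.51 -1.43]
carry err 0.0 v 0.07 tilt 34 [-0.18  0.44 -0.04  2.45  2.74  0.35 -1.37]
carry err 0.0 v 0.13 tilt 34 [ 0.09  0.42 -0.13  2.43  2.95  0.3  -1.39]
carry err 0.0 v 0.14 tilt 34 [ 0.4   0.42 -0.26  2.44  3.17  0.29 -1.41]
carry err 0.0 v 0.19 tilt 34 [ 0.81  0.48 -0.44  2.38  3.45  0.22 -1.42]
carry err 0.0 v 0.02 tilt 34 [ 0.81  0.52 -0.4   2.41  3.45  0.28 -1.39]
place err 0.0 v 0.04 tilt 34 [ 0.77  0.56 -0.35  2.42  3.43  0.35 -1.35]
backoff err 0.0 v 0.09 tilt 34 [ 0.9   0.47 -0.46  2.43  3.51  0.25 -1.42]
backoff2 err 0.0 v 0.2 tilt 34 [ 1.02  0.42 -0.56  2.46  3.58  0.21 -1.46]
up err 0.0 v 0.1 tilt 34 [ 0.9   0.45 -0.51  2.37  3.49  0.17 -1.44]
```

>>> drive_tool --rows '[0, -0.3, 0, 0, 0, 0, 40, 0, -0.6, 0, 0, 0, 0, 40, 0, -0.6, 0, 0, 0, 0, 40, 0, -0.6, 0.1, 0, 0, 0, 40, 0, -0.6, 0, 0, 0, 0, 40, 0.1, -0.6, 0.1, 0, 0, 0, 40, 0, -0.7, 0, 0, 0, 0, 40, 0.1, -0.7, 0.1, 0, 0, 0, 40, 0, -0.7, 0, 0, 0, 0, 40, 0, -0.6, 0, 0, 0, 0, 40]'

```text
time_s: 21.45
eef_pos: [531.7, 117.1, 115.7]
tcp_rot: [1.89, 1.883, 0.577]
force: [-0.0, -0.2, -2.5]
finger_gap: 0.508
```

```bash
python3 log.py
```

```text
21.45 [531.7 117.1 115.7] [1.89  1.883 0.577] [-0.409  0.569 -0.092  2.532  2.564  0.578 -1.463] [-0.  -0.2 -2.5] 0.508
```

>>> drive_tool --rows '[0.1, -0.3, 0.2, 0, 0, 0, 40, 0.1, -0.4, 0.3, 0, 0, 0, 40, 0.2, -0.6, 0.5, 0, 0, 0, 40, 0.3, -0.8, 0.6, 0, 0, 0, 40, 0.3, -0.8, 0.6, 0, 0, 0, 40, 0.4, -1, 0.7, 0, 0, 0, 40, 0.5, -1.2, 0.8, 0, 0, 0, 40, 0.6, -1.3, 0.9, 0, 0, 0, 40, 0.7, -1.4, 0.9, 0, 0, 0, 40, 0.7, -1.5, 0.8, 0, 0, 0, 40]'

```text
time_s: 22.45
eef_pos: [571.0, 23.5, 179.7]
tcp_rot: [1.89, 1.883, 0.577]
force: [0.7, -0.1, -2.1]
finger_gap: 0.508
```

```bash
python3 log.py;python3 - <<'E'
from h import *
s=grab("scene")
cv2.imwrite("pics/s15.png",cv2.resize(s["bgr"][150:330,190:460],None,fx=2.8,fy=2.8,interpolation=cv2.INTER_CUBIC))
E
```

```text
22.45 [571.   23.5 179.7] [1.89  1.883 0.577] [-0.176  0.419 -0.035  2.439  2.737  0.322 -1.355] [ 0.7 -0.1 -2.1] 0.508
```

View pics/s15.png

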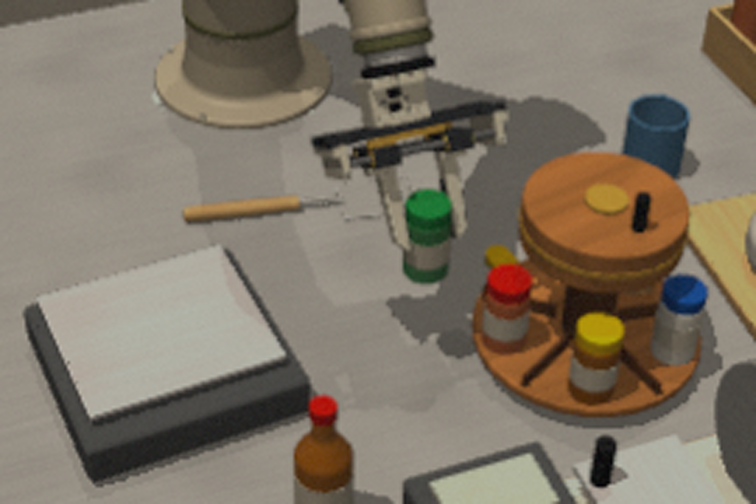

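The jar is held upright at about (343,235) in the scene view and clear of the carousel, with the other jars standing. Carrying it to the pan.

>>> drive_tool --rows '[0, -1.4, 0, 0, 0, 0, 40, 0, -1.4, 0, 0, 0, 0, 40, 0, -1.4, 0, 0, 0, 0, 40, -0.2, -1.4, 0, 0, 0, 0, 40, -0.3, -1.4, 0, 0, 0, 0, 40, -0.3, -1.4, 0, 0, 0, 0, 40, -0.4, -1.4, 0, 0, 0, 0, 40, -0.4, -1.4, 0, 0, 0, 0, 40, -0.4, -1.4, 0, 0, 0, 0, 40, -0.4, -1.4, 0, 0, 0, 0, 40]'

```text
time_s: 23.5
eef_pos: [546.2, -116.4, 178.9]
tcp_rot: [1.89, 1.883, 0.576]
force: [-0.1, -0.5, -2.3]
finger_gap: 0.51
```

>>> drive_tool --rows '[-0.5, -1.4, 0, 0, 0, 0, 40, -0.5, -1.4, 0, 0, 0, 0, 40, -0.5, -1.4, 0, 0, 0, 0, 40, -0.5, -1.4, 0, 0, 0, 0, 40, -0.5, -1.4, 0, 0, 0, 0, 40, -0.5, -1.4, -0.2, 0, 0, 0, 40, -0.4, -1.4, -0.3, 0, 0, 0, 40, -0.4, -1.3, -0.3, 0, 0, 0, 40, -0.3, -1, -0.3, 0, 0, 0, 40, -0.2, -0.7, -0.2, 0, 0, 0, 40]'

```text
time_s: 24.5
eef_pos: [502.9, -244.6, 165.6]
tcp_rot: [1.891, 1.882, 0.576]
force: [0.4, 0.6, -2.1]
finger_gap: 0.507
```

>>> drive_tool --rows '[-0.1, -0.3, -0.2, 0, 0, 0, 40, 0, 0, 0, 0, 0, 0, 40, 0, 0, 0, 0, 0, 0, 40]'

```text
time_s: 24.8
eef_pos: [502.8, -245.8, 163.7]
tcp_rot: [1.89, 1.884, 0.577]
force: [-0.8, 1.0, -2.7]
finger_gap: 0.51
```

```bash
python3 log.py;python3 - <<'E'
from h import *
s=grab("scene");t=grab("top")
for c,n,(x,y) in((s,"s",(190,180)),(t,"t",(320,200))):
    im=cv2.resize(c["bgr"][y:y+140,x:x+140],None,fx=4,fy=4,interpolation=cv2.INTER_CUBIC)
    P=np.array([[500+sx*95,-250+sy*105,70.] for sx,sy in((1,1),(1,-1),(-1,-1),(-1,1))]+[[500,-250,70]])
    a=np.radians(-4.);Rr=np.array([[np.cos(a),-np.sin(a)],[np.sin(a),np.cos(a)]]);P[:,:2]=(P[:,:2]-[500,-250])@Rr.T+[500,-250]
    for u in proj(c,P): cv2.circle(im,tuple(((u-[x,y]+.5)*4).round().astype(int)),4,(255,0,255),-1)
    cv2.imwrite(f"pics/p16{n}.png",im)
cv2.imwrite("pics/p16.png",cv2.resize(cv2.hconcat([cv2.imread("pics/p16s.png"),cv2.imread("pics/p16t.png")]),(800,400)))
E
```

```text
24.8 [ 502.8 -245.8  163.7] [1.89  1.884 0.577] [ 0.828  0.489 -0.428  2.402  3.456  0.249 -1.401] [-0.8  1.  -2.7] 0.51
```

View pics/p16.png

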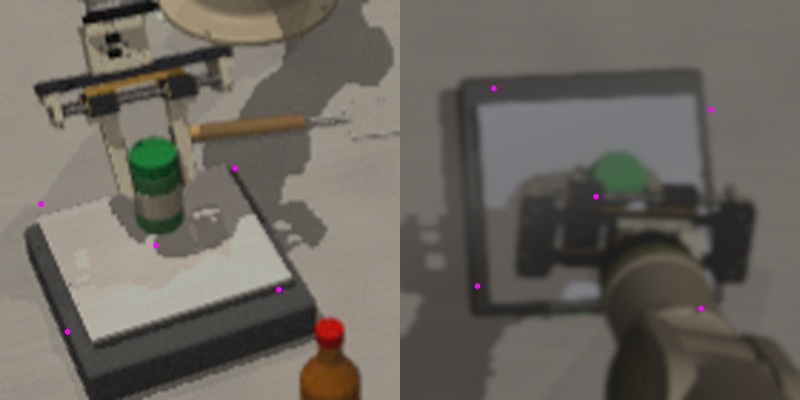

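Pan corners look offset a few mm from my overlay. Re-measuring the pan centre from the first pictures in both views.

```bash
python3 - <<'E'
from h import *
np.set_printoptions(precision=1,suppress=True)
out=None
for n,roi in(("top",(335,220,436,316)),("scene",(195,232,305,320))):
    c=env.camera(n);im=cv2.imread(f"pics/{n}0.png");g=cv2.cvtColor(im,cv2.COLOR_BGR2GRAY)
    x0,y0,x1,y1=roi
    thr,_=cv2.threshold(g[y0:y1,x0:x1].reshape(-1,1),0,255,cv2.THRESH_OTSU)
    m=np.zeros_like(g);m[y0:y1,x0:x1]=(g[y0:y1,x0:x1]>thr)*255
    # component containing pan centre
    u=proj(c,[[500,-250,70]])[0].round().astype(int)
    nn,l,s,ce=cv2.connectedComponentsWithStats(m);k=l[u[1],u[0]];mm=(l==k).astype(np.uint8)
    ct=max(cv2.findContours(mm,0,2)[0],key=cv2.contourArea)
    for ep in np.arange(.02,.1,.005):
        a=cv2.approxPolyDP(cv2.convexHull(ct),ep*cv2.arcLength(ct,True),True)
        if len(a)==4: break
    P=onz(c,a.reshape(-1,2),70);print(n,thr,s[k],a.reshape(-1,2).tolist());print(P[:,:2],P.mean(0),np.linalg.norm(P-np.roll(P,1,0),axis=1))
s=cv2.imread("pics/scene0.png");t=cv2.imread("pics/top0.png")
cv2.imwrite("pics/pan.png",cv2.hconcat([cv2.resize(s[225:325,190:310],(480,400)),cv2.resize(t[215:315,330:440],(320,291)) if 0 else cv2.resize(t[215:315,335:440],(320,400))]))
E
```

```text
top 90.0 [ 347  233   83   73 5362] [[422, 233], [429, 300], [353, 305], [347, 238]]
[[ 600.5 -344.4]
 [ 417.6 -360.1]
 [ 398.7 -156.2]
 [ 580.  -137.8]] [ 499.2 -249.6   70. ] [207.7 183.5 204.8 182.2]
scene 107.0 [ 195  232  110   88 6428] [[304, 232], [304, 290], [195, 319], [195, 232]]
[[ 417.9  -34.8]
 [ 652.6 -118.5]
 [ 654.1 -424.1]
 [ 302.8 -356.2]] [ 506.8 -233.4   70. ] [341.4 249.1 305.6 357.8]
```

View pics/pan.png

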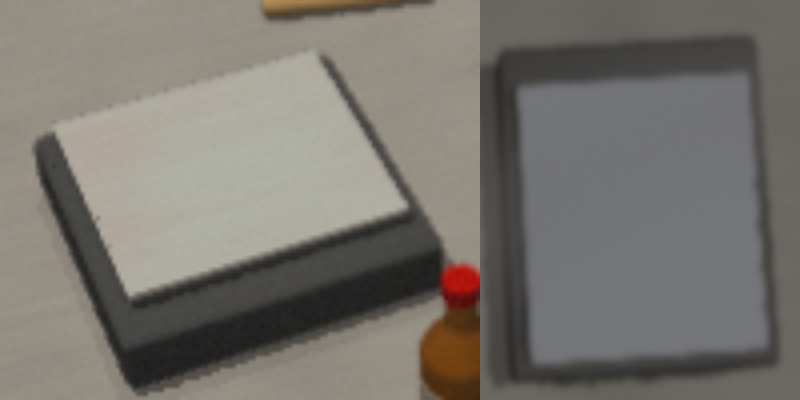

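```bash
python3 - <<'E'
from h import *
np.set_printoptions(precision=1,suppress=True)
c=env.camera("scene")
P=onz(c,[(190+a/4-.4,225+b/4-.4) for a,b in((53,127),(320,50),(408,208),(133,300))],70)
print(P,P.mean(0),np.linalg.norm(P-np.roll(P,1,0),axis=1))
E
```

```text
[[ 421.7 -355.5   70. ]
 [ 404.9 -143.4   70. ]
 [ 591.1 -134.2   70. ]
 [ 611.3 -339.1   70. ]] [ 507.3 -243.1   70. ] [190.4 212.8 186.4 205.9]
```

The two views average to a pan centre of about (503,-246). The jar is at about (500,-246), so I'll add 3 mm in x and lower.

>>> drive_tool --rows '[0.1, 0, -0.3, 0, 0, 0, 40, 0.1, 0, -0.6, 0, 0, 0, 40, 0.1, 0, -0.6, 0, 0, 0, 40, 0, 0, -0.6, 0, 0, 0, 40, 0, 0, -0.5, 0, 0, 0, 40, 0, 0, -0.4, 0, 0, 0, 40, 0, 0, -0.2, 0, 0, 0, 40, 0, 0, -0.1, 0, 0, 0, 40, 0, 0, 0, 0, 0, 0, 40]'

```text
time_s: 25.95
eef_pos: [505.7, -246.2, 130.5]
tcp_rot: [1.89, 1.884, 0.577]
force: [-0.3, -0.9, -1.7]
finger_gap: 0.51
```

>>> drive_tool --rows '[0, 0, -0.1, 0, 0, 0, 40, 0, 0, -0.1, 0, 0, 0, 40, 0, 0, -0.1, 0, 0, 0, 40, 0, 0, 0, 0, 0, 0, 40]'

```text
time_s: 26.35
eef_pos: [505.7, -246.2, 127.6]
tcp_rot: [1.89, 1.883, 0.577]
force: [0.7, -0.0, -2.2]
finger_gap: 0.507
```

```bash
python3 log.py
```

```text
26.35 [ 505.7 -246.2  127.6] [1.89  1.883 0.577] [ 0.759  0.564 -0.347  2.426  3.42   0.355 -1.35 ] [ 0.7 -0.  -2.2] 0.507
```

>>> drive_tool --rows '[0, 0, -0.05, 0, 0, 0, 40, 0, 0, -0.05, 0, 0, 0, 40, 0, 0, 0, 0, 0, 0, 40]'

```text
time_s: 26.65
eef_pos: [505.7, -246.2, 126.7]
tcp_rot: [1.89, 1.883, 0.577]
force: [-0.7, -0.2, -0.5]
finger_gap: 0.506
```

>>> drive_tool --rows '[0, 0, -0.05, 0, 0, 0, 40, 0, 0, 0, 0, 0, 0, 40]'

```text
time_s: 26.85
eef_pos: [505.8, -246.2, 126.6]
tcp_rot: [1.889, 1.883, 0.578]
force: [-3.0, 0.8, 6.4]
finger_gap: 0.508
```

```bash
python3 log.py;python3 - <<'E'
from h import *
s=grab("scene")
cv2.imwrite("pics/s17.png",cv2.resize(s["bgr"][200:300,190:310],None,fx=6,fy=6,interpolation=cv2.INTER_CUBIC))
E
```

```text
26.85 [ 505.8 -246.2  126.6] [1.889 1.883 0.578] [ 0.757  0.566 -0.345  2.427  3.419  0.36  -1.348] [-3.   0.8  6.4] 0.508
```

View pics/s17.png

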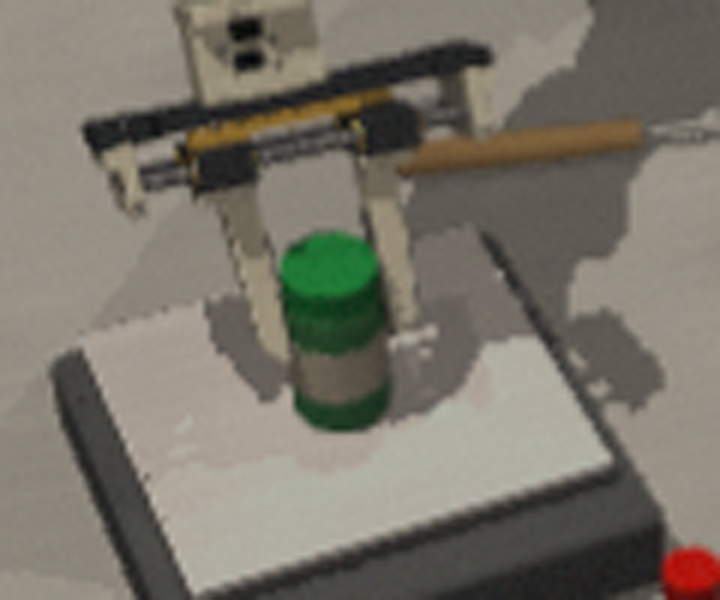

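Contact: the force changed from -2.3 to +6.4 N, and the jar is upright mid-pan with its base at about (247,269). Opening slowly, then backing off along the tool axis.

>>> drive_tool --rows '[0, 0, 0, 0, 0, 0, 50, 0, 0, 0, 0, 0, 0, 53, 0, 0, 0, 0, 0, 0, 56, 0, 0, 0, 0, 0, 0, 62, 0, 0, 0, 0, 0, 0, 70, 0, 0, 0, 0, 0, 0, 80, 0, 0, 0, 0, 0, 0, 90, 0, 0, 0, 0, 0, 0, 95, 0, 0, 0, 0, 0, 0, 95]' --newtons 5

```text
time_s: 27.8
eef_pos: [505.7, -246.2, 126.1]
tcp_rot: [1.89, 1.884, 0.577]
force: [0.1, -0.1, 0.3]
finger_gap: 0.941
```

```bash
python3 log.py
```

```text
27.8 [ 505.7 -246.2  126.1] [1.89  1.884 0.577] [ 0.757  0.567 -0.344  2.427  3.419  0.359 -1.348] [ 0.1 -0.1  0.3] 0.941
```

>>> drive_tool --rows '[-0.1, 0, 0.2, 0, 0, 0, 95, -0.2, 0, 0.4, 0, 0, 0, 95, -0.4, 0, 0.6, 0, 0, 0, 95, -0.5, 0, 0.7, 0, 0, 0, 95, -0.5, 0, 0.8, 0, 0, 0, 95, -0.5, 0, 0.8, 0, 0, 0, 95, -0.5, 0, 0.8, 0, 0, 0, 95, -0.5, 0, 0.8, 0, 0, 0, 95, -0.5, 0, 0.8, 0, 0, 0, 95, -0.3, 0, 0.4, 0, 0, 0, 95]'

```text
time_s: 28.8
eef_pos: [465.1, -246.5, 190.1]
tcp_rot: [1.89, 1.883, 0.576]
force: [-0.3, 0.6, 0.3]
finger_gap: 0.953
```

```bash
python3 log.py;python3 - <<'E'
from h import *
s=grab("scene","pics/s18.png");t=grab("top","pics/t18.png")
a=cv2.resize(s["bgr"][180:320,190:460],None,fx=2.9,fy=2.9,interpolation=cv2.INTER_CUBIC)
cv2.imwrite("pics/s18z.png",a)
cv2.imwrite("pics/t18z.png",t["bgr"])
E
```

```text
28.8 [ 465.1 -246.5  190.1] [1.89  1.883 0.576] [ 0.97   0.422 -0.538  2.435  3.535  0.196 -1.453] [-0.3  0.6  0.3] 0.953
```

View pics/s18z.png

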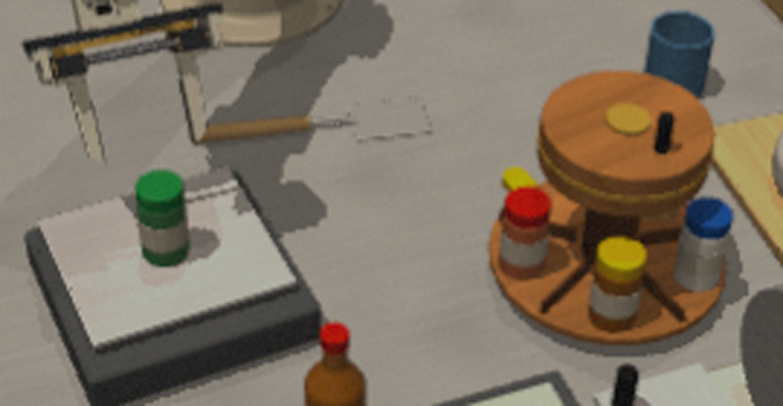

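View pics/t18z.png

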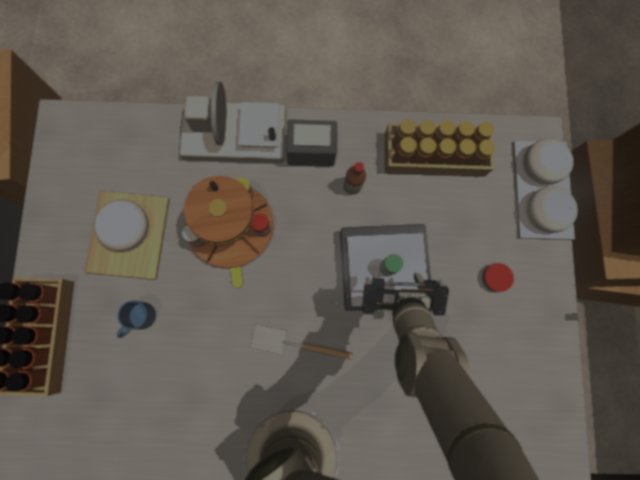

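The jar stands upright mid-pan, the four other jars stand in the carousel, and everything else is in place. A short settle, then a final check of the bay angle and jar position before hand-in.

>>> drive_tool --rows '[0, 0, 0, 0, 0, 0, 95, 0, 0, 0, 0, 0, 0, 95, 0, 0, 0, 0, 0, 0, 95]'

```text
time_s: 29.2
eef_pos: [465.8, -246.0, 188.8]
tcp_rot: [1.89, 1.884, 0.577]
force: [0.2, 0.6, 0.3]
finger_gap: 0.949
```

```bash
python3 - <<'E'
from h import *
t=grab("top");s=grab("scene")
cv2.imwrite("pics/t19.png",cv2.resize(t["bgr"][200:300,185:285],None,fx=6,fy=6,interpolation=cv2.INTER_CUBIC))
for n,c,roi in(("t",t,(340,225,435,310)),("s",s,(200,210,300,300))):
    for a in blobs(c,(45,80,30),(85,255,255),roi): print(n,a[:3],onz(c,[a[2]],118)[0].round(1))
E
```

```text
t (np.int32(142), (np.int32(386), np.int32(259), np.int32(16), np.int32(13)), array([393.85915493, 265.12676056])) [ 502.3 -256.9  118. ]
s (np.int32(283), (np.int32(237), np.int32(239), np.int32(16), np.int32(20)), array([244.70318021, 248.29681979])) [ 481.7 -239.5  118. ]
s (np.int32(54), (np.int32(239), np.int32(265), np.int32(15), np.int32(7)), array([246.51851852, 268.35185185])) [ 563.7 -256.   118. ]
```

View pics/t19.png

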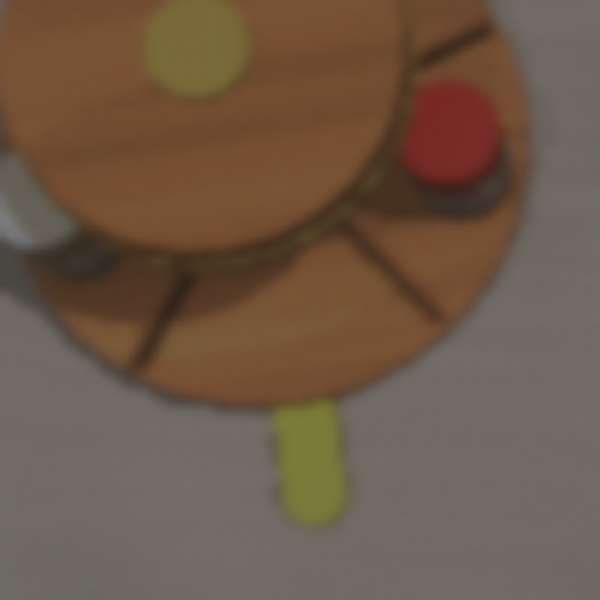

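```bash
python3 - <<'E'
from fit import *
t=grab("top");s=grab("scene")
fit(t,dict(L=(138,368),R=(438,319),RR=(492,27),red=(454,132)))
print(onz(t,[(393.9,265.1)],158),onz(s,[(244.7,248.3)],152))
o=env.get_obs();print(o["force"].round(1),abs(o["joint_velocities"]).max())
print(env.sign_off())
E
```

```text
[617.5 192.2 190.9 190. ] [-0.8 -1.5 -0.6  1.7 -1.6  0.8  0.9 -1.8  1.   0.8 -1.  -1.5 -1.5]
[[ 496.79703224 -249.24813549  158.        ]] [[ 518.92434154 -246.7343067   152.        ]]
[ 1.   0.1 -0.7] 0.00258335251284355
the job is handed in; nothing more can be done
None
```

I turned the carousel about 109° clockwise by its knob, which brought the green jar's bay over the pointer. I let go of the knob, then took the jar out from under the drum with the tool leaning about 34°. I set it upright on the scale's pan, opened the gripper and backed off. I handed the job in at about 29 s of the 64 s allowed; no verdict came back.

**Last checks**
- **Bay:** it was within about 0.5° of the pointer when I let go of the knob. It shifted about 1° when I gripped the jar, and it was about 0.9° off at the end.
- **Jar:** it stands upright near the middle of the pan. By the arm's position it is at about (503, -246), which is also my estimate of the pan centre.
- **Everything else:** the top and scene views after the release showed the four other jars standing and the bottle, mug, tin and cheese in place.
- **Robot:** it was at rest and touching nothing, with only sensor noise on the wrist force.

**Disagreements**
- **Cameras:** the two cameras differed by 5 to 10 mm on the carousel axis and the pan centre, so I averaged them for the pan. On the jar's final x they differed by about 20 mm (497 from the top camera, 519 from the scene camera). Part of that comes from the cap height I assumed. The jar is well inside the pan either way.
- **Planning check:** a first scripted fit of the pan's outline in the scene view failed, so I read the corners off a zoomed picture instead.

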